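# Scrub the leaning rinse cup and put the brush in the drying slot

### The arm

A 6-joint arm with a two-finger parallel gripper is mounted at the origin on the work surface. World frame = base frame: x ahead of the robot, y to its left, z up, the work surface at z = 0. Lengths are in m, angles in rad, forces in N, time in s.
With the tool pointing down it reaches from about 0.375 to 0.9 m from the base axis. Payload 3.1 kg.
Tool frame: the origin (TCP) lies on the centre line of the jaws, within the pads' length; the fingertips stand 19 mm ahead of it and the grasp point (between the pads) is the TCP; z points along the fingers, y is the direction in which the jaws open and shut (so a half turn about z gives the same grasp; the last joint's range is limited). The gripper opens to 85 mm and grips with 20 to 120 N. Pads are 22 mm wide; open, the fingers measure 114 mm over their backs; the gripper's body (76 mm by 85 mm) begins 54 mm behind the grasp point. The pads swing forward as they close: fully open they stand 13 mm farther back than shut.
Start: joints at [1.109, 0.527, 1.433, -0, 1.181, -0.178], TCP at [0.175, 0.6, 0.25] pointing down, gripper open.
Joint ranges: [-3.08, 3.08], [-0.75, 2.2], [0.22, 2.44], [-1.43, 4.57], [0, 2.65], [-2.85, 2.85]. Speed limits (rad/s): [2.79, 2.79, 3.14, 3.14, 3.14, 3.14].

### API

Orientations are given as a unit quaternion [x, y, z, w].
In Python, from station import manip, imaging, workorder gives the robot as it stands.
- The arm moves only by the shell command python3 -m creep 'ROWS' [FORCE]. ROWS is a JSON object of lists of equal length, an entry for each row: "claw": the finger opening in cm, from 0 to 8.54; "dp": the shift along the tool's x, y, z in cm, a list of three; "roll": the turn about the tool's z in rad. In form: {"claw": [claw, ...], "dp": [[dx, dy, dz], ...], "roll": [roll, ...]}. A call has 1 to 12 rows; each row is the pose to reach, as a shift and turn from the pose commanded when the call began, along the tool's axes at that moment; what a row does not reach only later rows make up. A row lasts 1/10 s, in which the tool goes at most 50 mm and 8.59 degrees, less where a joint would pass 70% of its speed; a pose out of reach is approached as far as the arm can. A call with a gripper value outside its range is refused whole. The fingers move at their own pace and stop on an object; FORCE is the grip in N (left out, the last holds). Time passes only in rows, so rows that repeat a pose let the fingers close. It gives the time, the measured TCP pose, the force and the opening at its end, in the units of the state.
- manip.sense(): the state, without advancing time (a new reading comes with each control period).
- imaging.snapshot(name): name is "scene" or "top" or "wrist"; returns a dict with "image" (400x640x3 uint8, red, green, blue), "z_map" (400x640 float32, m along the optical axis (not along the pixel's ray), 0 where there is no reading), "vfov" (degrees; the focal length in pixels is half the picture's height over the tangent of half this angle, whatever the lens; pixels are square), "cx", "cy" (the principal point, pixels), "R" (3x3) and "t" (3): a world point X has camera coordinates R X + t. Camera axes: x right, y down, z forward; pixel columns grow to the right and rows downward; lengths in m; the calibration is good to about 2 mm. A picture is of the moment at which its call begins.
- workorder.sign_off(): hands the job in, once; it reports no verdict.
The state is a dict: "t": time; "q": joint angles; "qd": joint speeds; "tau": joint torques, N m; "tcp_pos": TCP position; "tool_rot": TCP orientation; "force": force on the tool from outside, world axes, zero at the start; "ft_torque": the same for the moment, N m; "finger_gap": opening from 0.0 (shut) to 1.0 (fully open).
Only numpy, scipy, OpenCV 4.12 (cv2) and the standard library are available. Lean on these libraries where they do the work, as an engineer would, in place of code of your own. Each camera call takes 0.05 s, during which the arm holds its last target.

### The job

Take the long flat brush from the caddy and scrub out the leaning rinse cup with three full strokes, starting from just inside the mouth, each going down until the bristles press gently on the strainer hidden inside and back up until the bristle tip is just inside the mouth. Then slide the brush, bristles first, right down into the free slot of the drying block, and let go of it only once it is home. Be gentle with the cup and leave everything else where it stands.

Things in the scene. Friction and masses are not known exactly. Their poses are not given: they have to be found in the camera images.
- brush: Long flat brush standing bristles-down in the caddy's well, leaning up to 5 degrees; 200 long, 60-100 g. Origin: centre of the unpressed bristle tip; z up the handle, x across the flat width, y through the thickness. Bristles z 0-28 (23 x 7) give like a spring, 0.4 N per mm for 12 mm, then solid; ferrule z 28-56 (23.5 x 7.5); straight wooden handle z 54-200 (14 in x, 9 in y).
- brush_grip (a point): Grip point on the brush handle's axis, 166 above the bristle tip, 34 below the handle's top; axes as the brush's. Grip here with the fingers pointing down along the handle and closing along the brush's y (9 thick).
- caddy: Fixed plywood caddy block 70 (x) x 100 (y) x 75 tall, origin at the centre of its underside. One well holds the brush: 29 (x) x 12.5 (y), 60 deep, centred at (0, +18). A stub of a knife stands fixed in it at (15, -36), its top 109 above the bench. Caddy and drying block may trade sides of the bench.
- cup: Fixed plain steel cup, 45 outer and 38 inner diameter, 100 long, leaning 30 degrees from vertical in a wooden cradle, mouth towards the robot. Origin: centre of its closed end; z along its axis, out of the mouth. Inside, a perforated steel strainer disc lies square across the bore, firm under light pressure, anywhere from 60 to 85 below the mouth, different each time and unmeasured: feel for it.
- cup_mouth (a point): Centre of the cup's mouth, in the plane of the rim; z points out of the cup along its axis (30 degrees from vertical). About 117 above the bench. The mouth faces -x, within 20 degrees. The cradle is a 150 x 84 base board with two cheeks beside the cup, 82 high and 77 wide over both.
- block: Fixed pale wooden drying block 70 (x) x 130 (y) x 55 tall, origin at the centre of its underside. Its one free slot is in the middle of its top; two short flat tools (palette knives) stand fixed in it 50 to either side along y, reaching 101 above the bench.
- block_hole0 (a point): Centre of the free slot's mouth, on the block's top face, 55 above the bench. The slot is 28 long (x) x 12 wide (y) with a 2 mm chamfer, 45 deep, vertical. The brush's flat width (x) goes along the slot's length; either way round will do.
- paint_a: Bystander, loose: small paint jar, white cap, 32 dia x 48 tall; origin under it; leave it alone.
- paint_b: Bystander, loose: small paint jar, black cap, 32 dia x 48 tall; origin under it; leave it alone.
- thinner: Bystander, loose: bottle 52 dia x 110 tall; origin under it; leave it alone.
- model: Bystander, loose: grey half-built scale-model cockpit, about 110 x 50 x 56; origin under it; leave it alone.
- palette: Bystander, loose: white ceramic dish, 80 dia x 18 tall; origin under it; leave it alone.
- driver: Bystander, loose: small screwdriver lying down, 150 long; origin under it at its middle; leave it alone.
- tin: Bystander, loose: paint tin 60 dia x 70 tall; origin under it; leave it alone.
Mind the look-alikes: they are no part of the job. What is shaped like the part that bears cup but green or purple is not meant. What is shaped like the block but green is not meant.

How it is judged:
By the outcome, as a careful person would: the job done as asked, in the order asked, and still so for the second after the job is handed in, with the robot touching nothing.
It also fails if it takes over 61 s, if anything falls off the work surface, if the arm or the gripper's body presses on something with over 40 N, if the wrist force passes 120 N, or if a joint passes its speed limit or range.

## Working session

There is one attempt and no reset: what is moved stays moved. The work goes in short steps, Python scripts to look and compute and a shell command to move; the robot and the scene stay as the last step left them, time stands still between calls to the robot, and variables do not carry over. Pictures are saved under pics/ and viewed, and the job is handed in when it is done.

```bash
ls; mkdir -p pics; python3 - <<'E'
from station import manip, imaging, workorder
import numpy as np, cv2
print(manip.sense())
for n in ["scene","top","wrist"]:
    s=imaging.snapshot(n); np.savez(f"snap0_{n}.npz",**s)
    cv2.imwrite(f"pics/{n}0.png",s["image"][:,:,::-1])
    print(n,s["vfov"],s["cx"],s["cy"],s["R"],s["t"])
E
```

```text
pics
{'t': 0.0, 'q': array([ 1.10848764e+00,  5.28464285e-01,  1.43392295e+00, -1.67929326e-05,
        1.18137995e+00, -1.78502996e-01]), 'qd': array([-0.00016122,  0.00115182, -0.00103229,  0.00066826, -0.00059584,
        0.00080032]), 'tau': array([-1.81131705e-03, -4.42352378e+01, -1.78024328e+01, -1.38675341e-04,
        8.48625961e-03, -7.39688886e-06]), 'tcp_pos': array([0.17467577, 0.59938461, 0.24932816]), 'tool_rot': array([ 1.41423839e-01,  9.89948542e-01, -1.03437838e-03, -3.35067299e-04]), 'force': array([ 0.49879256, -0.43781707,  0.34096736]), 'ft_torque': array([-0.00929608, -0.05766756, -0.00660019]), 'finger_gap': 0.9974771023789684}
scene 42.60100601506494 322.99656114361767 209.05986238877935 [[ 0.62308477  0.78213009  0.00615561]
 [ 0.5518207  -0.43400384 -0.71213382]
 [-0.55430973  0.44711653 -0.70201676]] [-0.27740328 -0.20470471  1.54386104]
top 55.23030314793884 320.7435951438429 198.79663694439674 [[ 0.02368123 -0.99964025 -0.01259276]
 [-0.99271884 -0.02202544 -0.11842374]
 [ 0.11810378  0.01530549 -0.9928833 ]] [-0.03022891  0.50992812  1.1517259 ]
wrist 60.86798765864071 320.99129915125593 202.19533182709165 [[ 0.28066228  0.95980457 -0.00196755]
 [ 0.91339365 -0.26646011  0.30775159]
 [ 0.29485711 -0.08817141 -0.9514647 ]] [-0.62374709 -0.0398515   0.38039377]
```

View pics/scene0.png

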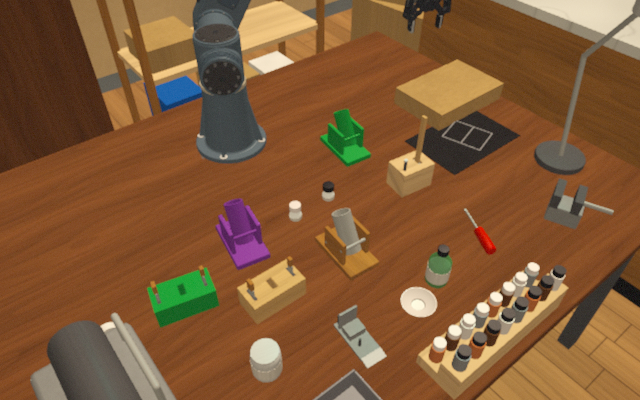

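View pics/top0.png

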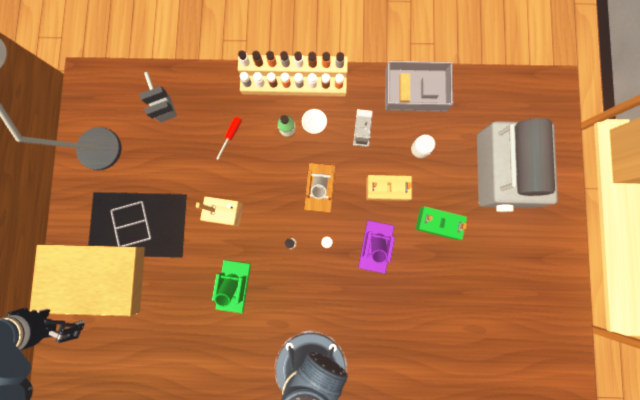

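View pics/wrist0.png

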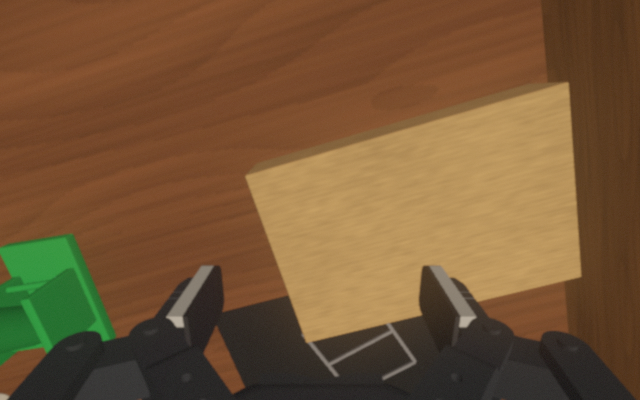

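The real candidates are the pale cradle and cup at top (319,183), the pale block at (390,187) and the caddy and brush at (220,210). The look-alikes are the purple cradle (377,247), green cradle (231,287) and green block (442,223). The moves allow only a shift and a roll, and the cup leans 30°, so I'll check the interface docs for any way to tilt the tool.

```bash
cat > h.py <<'E'
import numpy as np, cv2
def load(f): return dict(np.load(f))
def cloud(s):
    f=200/np.tan(np.radians(float(s["vfov"])/2)); z=s["z_map"]
    v,u=np.mgrid[:z.shape[0],:z.shape[1]]
    P=np.stack([(u-s["cx"])/f*z,(v-s["cy"])/f*z,z],-1)
    W=(P-s["t"])@s["R"]   # R^T (P-t)
    W[z<=0]=np.nan
    return W
def proj(s,X):
    f=200/np.tan(np.radians(float(s["vfov"])/2)); c=s["R"]@np.asarray(X)+s["t"]
    return float(s["cx"]+f*c[0]/c[2]),float(s["cy"]+f*c[1]/c[2])
E
python3 - <<'E'
from h import *
for n,pts in {"top":[(319,183),(390,187),(220,210),(377,247),(231,287),(310,370),(150,280),(60,150)],"scene":[(343,215),(272,290),(422,125),(410,180)]}.items():
    s=load(f"snap0_{n}.npz");W=cloud(s)
    for p in pts: print(n,p,W[p[1],p[0]].round(3))
s=load("snap0_top.npz")
c=cv2.resize(s["image"][150:260,180:420],None,fx=3.3,fy=3.3,interpolation=cv2.INTER_CUBIC); cv2.imwrite("pics/top_crop.png",c[:,:,::-1])
s=load("snap0_scene.npz")
c=cv2.resize(s["image"][110:330,230:450],None,fx=2.7,fy=2.7,interpolation=cv2.INTER_CUBIC); cv2.imwrite("pics/scene_crop.png",c[:,:,::-1])
E
```

```text
top (319, 183) [ 0.545 -0.014  0.12 ]
top (390, 187) [ 0.551 -0.231  0.034]
top (220, 210) [0.465 0.279 0.075]
top (377, 247) [ 0.367 -0.182  0.115]
top (231, 287) [0.243 0.232 0.087]
top (310, 370) [ 0.093 -0.008  0.315]
top (150, 280) [0.248 0.506 0.002]
top (60, 150) [ 0.655  0.833 -0.001]
scene (343, 215) [ 0.54  -0.02   0.125]
scene (272, 290) [ 0.567 -0.235  0.054]
scene (422, 125) [0.472 0.292 0.194]
scene (410, 180) [0.497 0.25  0.052]
```

View pics/top_crop.png

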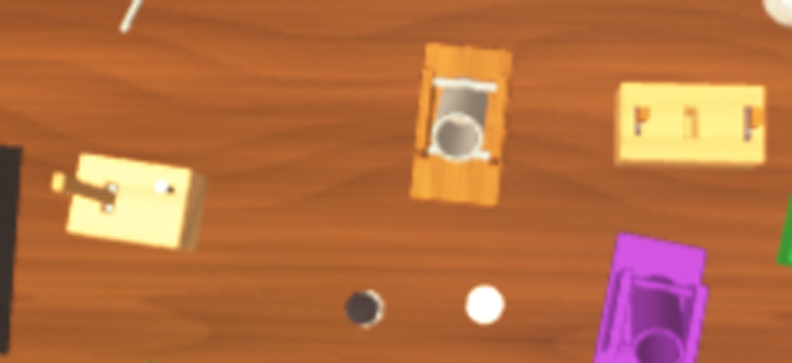

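View pics/scene_crop.png

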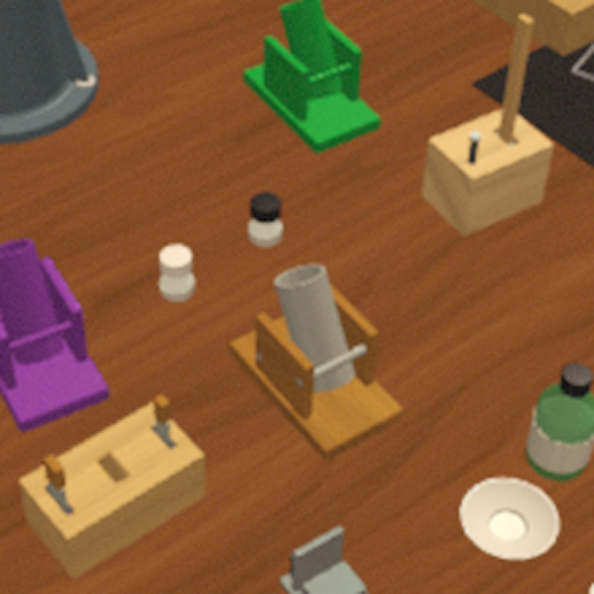

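The scene crop shows the brush as the long bare stick in the pale caddy, at (422,125) in the full scene picture. The bare-steel cup is in the brown cradle at (343,215), and the pale block at (272,290) has its slot free between two palette knives. The green and purple copies are clearly separate.

The tool can't be pitched, so the 30° lean has to come from letting the brush pivot in the pads about the closing axis. I can do that gently against the fixed caddy well and undo it in the slot. Next I'll measure the poses from the clouds.

```bash
python3 - <<'E'
from h import *
S={n:load(f"snap0_{n}.npz") for n in ("top","scene")}
C={n:cloud(s) for n,s in S.items()}
def sel(n,cx,cy,r,z0,z1):
    W=C[n].reshape(-1,3); m=(np.hypot(W[:,0]-cx,W[:,1]-cy)<r)&(W[:,2]>z0)&(W[:,2]<z1); return W[m]
def rect(P):
    r=cv2.minAreaRect((P[:,:2]*1000).astype(np.float32)); return r
for n in C:
    print(n,"table z",np.nanmedian(sel(n,0.4,0.05,0.05,-.02,.02)[:,2]))
    print(" caddy top",rect(sel(n,0.465,0.27,0.075,0.068,0.082)), np.median(sel(n,0.465,0.27,0.075,0.068,0.082)[:,2]))
    print(" block top",rect(sel(n,0.551,-0.231,0.085,0.048,0.062)),np.median(sel(n,0.551,-0.231,0.085,0.048,0.062)[:,2]))
    print(" base board",rect(sel(n,0.56,-0.015,0.11,0.005,0.03)))
    P=sel(n,0.465,0.29,0.1,0.115,0.25); print(" brush n",len(P), P.min(0),P.max(0))
    o=np.argsort(P[:,2]); 
    for q in np.array_split(P[o],6): print("   ",q.mean(0).round(4))
    P=sel(n,0.545,-0.014,0.04,0.10,0.135); print(" mouth",len(P),P.mean(0),P.min(0),P.max(0))
for n,s in S.items(): print(n,"cam pos",-s["R"].T@s["t"])
w=load("snap0_wrist.npz"); print("wrist cam",-w["R"].T@w["t"])
E
```

```text
top table z -7.936752886687354e-05
 caddy top ((464.8153076171875, 284.28485107421875), (102.06531524658203, 69.89290618896484), 82.84014129638672) 0.07494856251210419
 block top ((549.876953125, -224.97250366210938), (128.17807006835938, 70.75672912597656), 89.8978042602539) 0.054901018935552576
 base board ((557.453369140625, -20.599441528320312), (196.21217346191406, 186.09521484375), 59.86481857299805)
 brush n 76 [0.45995465 0.29595239 0.11962929] [0.47332568 0.30500222 0.21700467]
    [0.4648 0.2986 0.1278]
    [0.4659 0.2981 0.1513]
    [0.4662 0.2977 0.1734]
    [0.4656 0.2983 0.1923]
    [0.4667 0.2991 0.2097]
    [0.467  0.3016 0.2145]
 mouth 116 [ 0.53243587 -0.01269575  0.11292923] [ 0.50612852 -0.03424878  0.10054244] [0.55718685 0.00937433 0.13155325]
scene table z -0.0006425635188874496
 caddy top ((465.485595703125, 281.5114440917969), (104.81383514404297, 76.27046203613281), 83.99591827392578) 0.07379307006203453
 block top ((550.26220703125, -227.41812133789062), (73.55757904052734, 131.24835205078125), 0.2602733075618744) 0.05398190686352006
 base board ((562.0175170898438, -21.00281524658203), (86.0611572265625, 177.3123779296875), 88.17025756835938)
 brush n 191 [0.4589088  0.29076102 0.11530976] [0.47717117 0.30693267 0.21487918]
    [0.4692 0.2972 0.1234]
    [0.4697 0.2962 0.1426]
    [0.4693 0.2971 0.1592]
    [0.4693 0.2965 0.1769]
    [0.4692 0.2973 0.1935]
    [0.4686 0.2975 0.209 ]
 mouth 292 [ 0.53634948 -0.01798927  0.11117159] [ 0.50574149 -0.03747934  0.10009335] [0.55715913 0.00875954 0.12864902]
top cam pos [ 0.37090793 -0.03661437  1.20353634]
scene cam pos [ 1.14158325 -0.56216298  0.93974675]
wrist cam [0.09930058 0.62159633 0.37296835]
```

```bash
python3 -m creep '{"claw":[8.5,8.5,8.5,8.5,8.5,8.5,8.5,8.5,8.5,8.5,8.5],"dp":[[-4,-2.2,-1],[-8,-4.5,-2],[-12,-7,-3],[-16,-9,-4],[-20,-11,-5],[-24,-13.5,-5],[-28,-16,-5],[-32,-18,-5],[-36.4,-20.7,-5],[-36.4,-20.7,-5],[-36.4,-20.7,-5]],"roll":[0,0,0,0,0,-0.03,-0.06,-0.1,-0.13,-0.158,-0.158]}' 40
python3 - <<'E'
from station import imaging, manip
from h import *
s=imaging.snapshot("wrist"); np.savez("w1.npz",**s); cv2.imwrite("pics/w1.png",s["image"][:,:,::-1])
print(manip.sense()["t"],manip.sense()["tcp_pos"],manip.sense()["tool_rot"])
E
```

```text
t: 1.25
tcp_pos: [0.4674, 0.2979, 0.2999]
tool_rot: [0.065, 0.998, -0.0, -0.0]
force: [-0.4, 0.1, -0.9]
finger_gap: 0.995
1.3 [0.46642594 0.29875481 0.2999061 ] [ 6.39068037e-02  9.97955666e-01 -8.73615448e-05 -6.34191940e-04]
```

View pics/w1.png

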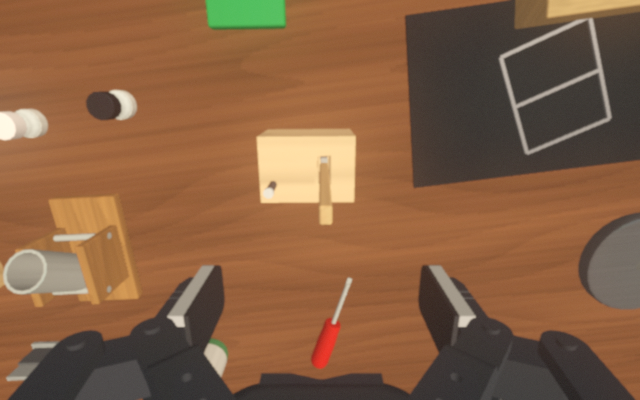

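The wrist view shows the caddy at (307,165), square to the image. The brush runs from its well at (324,165) to the handle top at (326,214), and the knife stub is at (270,190). I'll fit these from depth.

```bash
python3 - <<'E'
from h import *
s=load("w1.npz"); W=cloud(s).reshape(-1,3)
m=(np.abs(W[:,0]-.465)<.08)&(np.abs(W[:,1]-.283)<.08)
P=W[m&(W[:,2]>.07)&(W[:,2]<.08)]; print("caddy",cv2.minAreaRect((P[:,:2]*1000).astype(np.float32)),np.median(P[:,2]))
P=W[m&(W[:,2]>.12)&(W[:,2]<.23)]; print(len(P),P.max(0))
T=P[P[:,2]>.210]; print("top face",len(T),T.mean(0),T.min(0),T.max(0))
if len(T)>4: print(cv2.minAreaRect((T[:,:2]*1000).astype(np.float32)))
for q in np.array_split(P[np.argsort(P[:,2])],6): print(q.mean(0).round(4),q[:,:2].min(0).round(4),q[:,:2].max(0).round(4))
B=s["image"].reshape(-1,3)
c=cv2.resize(s["image"][110:250,230:380],None,fx=4,fy=4,interpolation=cv2.INTER_CUBIC); cv2.imwrite("pics/w1c.png",c[:,:,::-1])
E
```

```text
caddy ((464.2791748046875, 282.0093078613281), (100.1378402709961, 70.49369812011719), 82.90869903564453) 0.07506600802488063
625 [0.47266057 0.30522837 0.21492963]
top face 278 [0.46531046 0.30025305 0.21332598] [0.45868319 0.29522102 0.21010614] [0.47266057 0.30511307 0.21492963]
((465.7188720703125, 300.20855712890625), (8.651697158813477, 13.761433601379395), 82.65902709960938)
[0.4596 0.3009 0.1406] [0.459  0.2968] [0.462  0.3052]
[0.4595 0.301  0.1719] [0.4588 0.297 ] [0.462  0.3052]
[0.4595 0.3007 0.195 ] [0.4587 0.2963] [0.4613 0.305 ]
[0.4625 0.3004 0.2104] [0.4587 0.2952] [0.4722 0.3052]
[0.4657 0.3004 0.2133] [0.4593 0.2958] [0.4727 0.3049]
[0.4658 0.3002 0.2142] [0.459  0.2963] [0.4723 0.3043]
```

View pics/w1c.png

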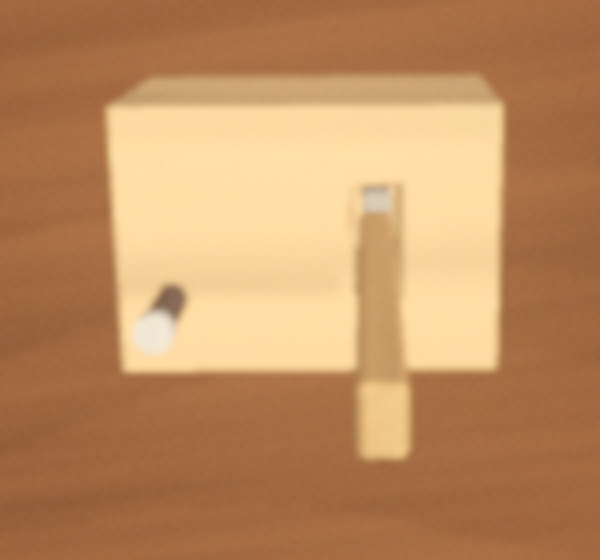

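```bash
python3 -m creep '{"claw":[8.5,8.5,8.5,8.5,5,2,0.5,0.5,0.5,0.5],"dp":[[0,0.1,4],[0,0.1,8],[0,0.1,11.9],[0,0.1,11.9],[0,0.1,11.9],[0,0.1,11.9],[0,0.1,11.9],[0,0.1,11.9],[0,0.1,11.9],[0,0.1,11.9]],"roll":[0,0,0,0,0,0,0,0,0,0]}' 40
```

```text
t: 2.3
tcp_pos: [0.467, 0.3005, 0.182]
tool_rot: [0.063, 0.998, 0.0, 0.001]
force: [0.6, -0.1, -0.0]
finger_gap: 0.1
```

```bash
python3 -m creep '{"claw":[0.5,0.5,0.5,0.5],"dp":[[0,0,-1.5],[0,0,-3],[0,0,-4.6],[0,0,-4.6]],"roll":[0,0,0,0]}' 40
python3 - <<'E'
from station import imaging, manip
from h import *
s=imaging.snapshot("wrist"); np.savez("w2.npz",**s); cv2.imwrite("pics/w2.png",s["image"][:,:,::-1])
d=manip.sense(); print(d["t"],d["tcp_pos"],d["force"],d["ft_torque"])
E
```

```text
t: 2.7
tcp_pos: [0.4679, 0.3008, 0.2293]
tool_rot: [0.063, 0.998, 0.001, 0.002]
force: [-0.4, 0.1, -0.8]
finger_gap: 0.098
2.75 [0.46711056 0.30048277 0.22808089] [ 0.49140834  0.03199305 -1.15113039] [ 0.02631657  0.00407318 -0.01316164]
```

View pics/w2.png

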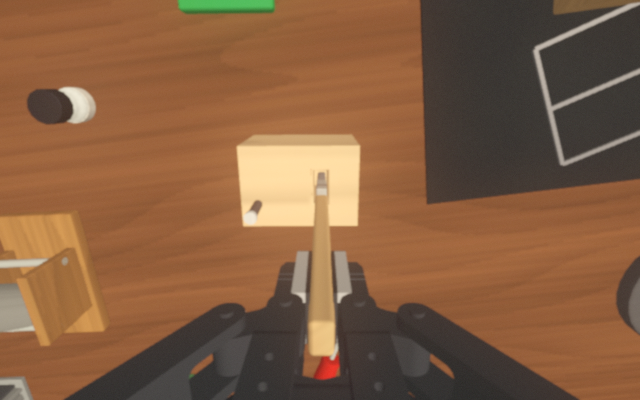

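```bash
python3 -m creep '{"claw":[0.5,0.5,0.5,0.5,0.5,0.5,0.5],"dp":[[0,0,0],[0.8,0,0],[1.6,0,0],[2.3,0,0],[3,0,0],[3.6,0,0.1],[4.3,0,0.2]],"roll":[0,0,0,0,0,0,0]}' 20
python3 - <<'E'
from station import imaging, manip
from h import *
s=imaging.snapshot("wrist"); np.savez("w3.npz",**s); cv2.imwrite("pics/w3.png",s["image"][:,:,::-1])
d=manip.sense(); print(d["t"],d["tcp_pos"],d["force"],d["ft_torque"])
E
```

```text
t: 3.45
tcp_pos: [0.4237, 0.3058, 0.2255]
tool_rot: [0.063, 0.998, 0.0, 0.001]
force: [3.1, -1.7, -0.2]
finger_gap: 0.098
3.5 [0.42211573 0.30583669 0.22515184] [ 0.15097853 -0.8762385  -0.58435386] [-0.04018689 -0.74792975 -0.08223854]
```

View pics/w3.png

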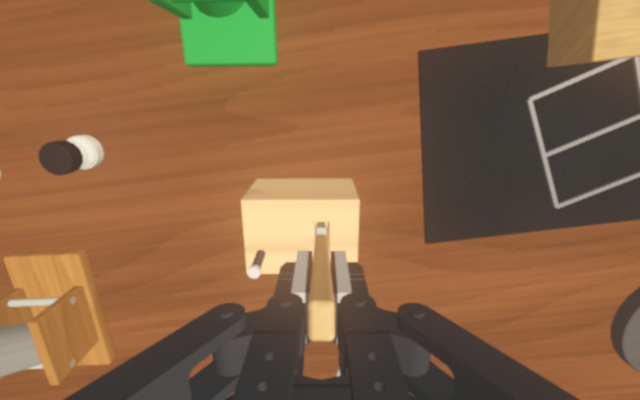

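Pivoting works. The bristles stay at the well (321,228), the handle top has swung to (320,335), and the force is only about 3 N. I'll carry on to 30°.

```bash
python3 -m creep '{"claw":[0.5,0.5,0.5,0.5,0.5,0.5,0.5],"dp":[[0.7,0,0.15],[1.3,0,0.3],[2,0,0.5],[2.6,0,0.75],[3.2,0,1],[3.8,0,1.25],[4,0,1.35]],"roll":[0,0,0,0,0,0,0]}' 20
cat > tilt.py <<'E'
from h import *
def brush(s,tcp,show=True):
    """fit handle line from wrist depth: pts near tcp, wood, between the pads"""
    W=cloud(s).reshape(-1,3)
    return W
E
python3 - <<'E'
from station import imaging, manip
from h import *
s=imaging.snapshot("wrist"); np.savez("w4.npz",**s); cv2.imwrite("pics/w4.png",s["image"][:,:,::-1])
d=manip.sense(); print(d["t"],d["tcp_pos"],d["tool_rot"],d["force"],d["ft_torque"])
s=imaging.snapshot("scene"); np.savez("s4.npz",**s); 
c=cv2.resize(s["image"][60:220,320:480],None,fx=3.7,fy=3.7,interpolation=cv2.INTER_CUBIC);cv2.imwrite("pics/s4.png",c[:,:,::-1])
E
```

```text
t: 4.2
tcp_pos: [0.3833, 0.3108, 0.2115]
tool_rot: [0.063, 0.998, -0.0, -0.0]
force: [2.1, -0.1, 0.8]
finger_gap: 0.101
4.25 [0.38327504 0.31081933 0.21150562] [ 6.26440168e-02  9.98035818e-01 -1.27597351e-04 -4.65930430e-04] [ 2.64704607 -0.56067302  1.64383405] [-0.1262451  -0.75842018 -0.02034235]
```

View pics/w4.png

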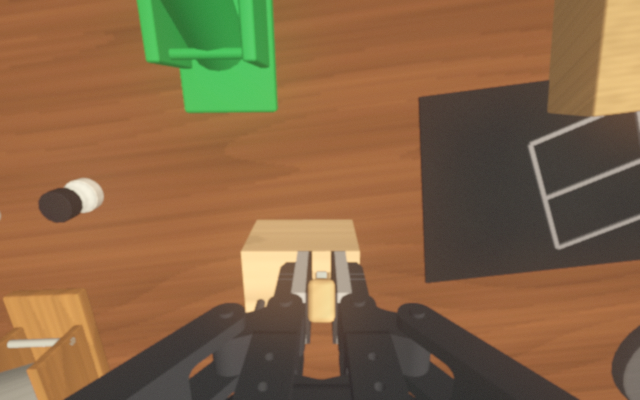

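View pics/s4.png

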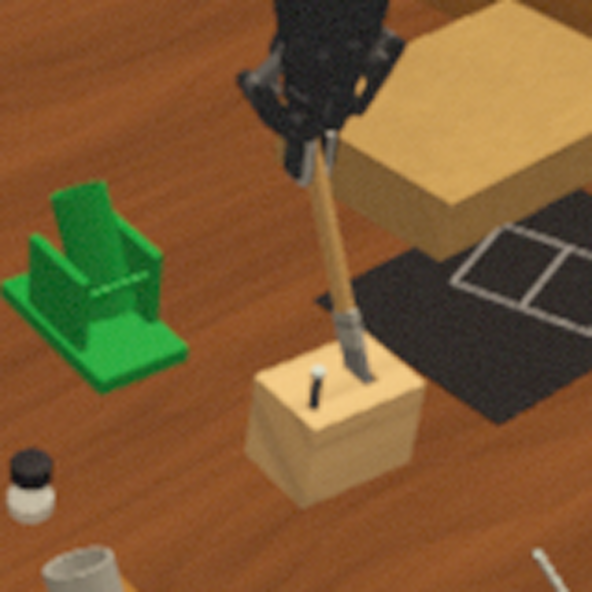

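```bash
python3 -m creep '{"claw":[0.3,0.3,0.3,0.3,0.3,0.3,0.3,0.3,0.3,0.3,0.3,0.3],"dp":[[0,0,0],[0,0,0],[0.7,0,-1.2],[1.4,0,-2.4],[2,0,-4.5],[2,-2,-8],[1,-6,-11],[-1,-10,-11.9],[-4,-14,-11.9],[-7,-18.4,-11.9],[-7,-18.4,-11.9],[-7,-18.4,-11.9]],"roll":[0,0,0,0,0,0,0,0,0,0,0,0]}' 100
python3 - <<'E'
from station import imaging, manip
from h import *
s=imaging.snapshot("wrist"); np.savez("w5.npz",**s); cv2.imwrite("pics/w5.png",s["image"][:,:,::-1])
d=manip.sense(); print(d["t"],d["tcp_pos"],d["tool_rot"],d["force"],d["ft_torque"])
s=imaging.snapshot("scene"); np.savez("s5.npz",**s); 
cv2.imwrite("pics/s5.png",s["image"][:,:,::-1])
E
```

```text
t: 5.5
tcp_pos: [0.4294, 0.1189, 0.331]
tool_rot: [0.065, 0.998, 0.001, -0.001]
force: [-0.7, 0.6, -1.5]
finger_gap: 0.089
5.55 [0.42889991 0.11987322 0.33084927] [ 6.34451476e-02  9.97984128e-01  5.47347641e-04 -1.44674338e-03] [-0.63863827  0.05535686 -0.81612945] [0.02310682 0.03818534 0.00074952]
```

View pics/w5.png

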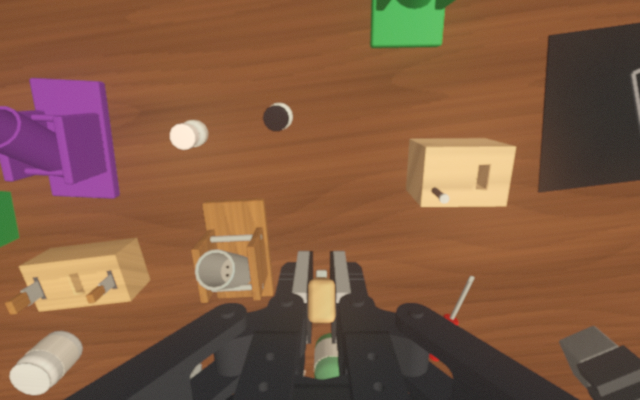

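View pics/s5.png

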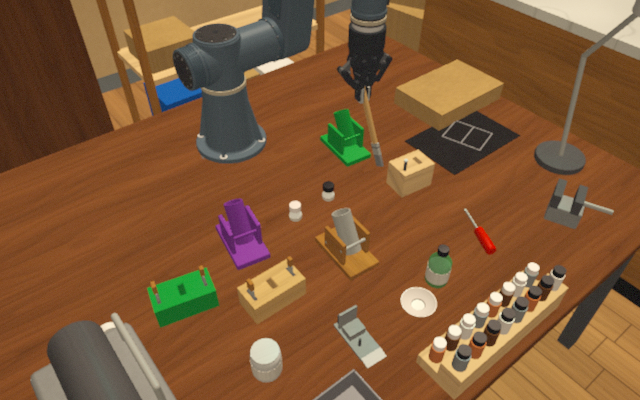

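In the wrist view the cup mouth is at (215,271), the cradle board is roughly upright and the pale block is at lower left. In the scene view the held brush leans from (365,100) to (378,162). Next I'll measure the cup axis and the brush axis.

```bash
python3 - <<'E'
from h import *
from scipy.optimize import least_squares
tcp=np.array([.4292,.1195,.3308])
# brush from scene cloud
s=load("s5.npz"); W=cloud(s).reshape(-1,3)
ax0=np.array([.496,-.062,-.866]); 
d=W-tcp; t=d@ax0; r=np.linalg.norm(d-t[:,None]*ax0,axis=1)
m=(t>.03)&(t<.175)&(r<.03); P=W[m]; print("brush pts",m.sum())
c=P.mean(0); u,S,vt=np.linalg.svd(P-c); v=vt[0]*np.sign(vt[0]@ax0); print("axis",v,"tilt from vertical",np.degrees(np.arccos(-v[2])),"t range",t[m].min(),t[m].max())
dd=c-tcp; print("offset of line from tcp",(dd-(dd@v)*v))
# cup
w=load("w5.npz"); W=cloud(w).reshape(-1,3)
m=(np.hypot(W[:,0]-.535,W[:,1]+.013)<.045)&(W[:,2]>.086)
P=W[m]; print("n",len(P),P.min(0),P.max(0))
# board edges
m=(np.abs(W[:,0]-.56)<.11)&(np.abs(W[:,1]+.015)<.07)&(W[:,2]>.076)&(W[:,2]<.088); Q=W[m]; print("cheek tops",cv2.minAreaRect((Q[:,:2]*1000).astype(np.float32)),len(Q))
m=(np.abs(W[:,0]-.56)<.11)&(np.abs(W[:,1]+.015)<.065)&(W[:,2]>.006)&(W[:,2]<.025); Q=W[m]; print("board",cv2.minAreaRect((Q[:,:2]*1000).astype(np.float32)),np.median(Q[:,2]),len(Q))
im=w["image"][190:320,160:300]; cv2.imwrite("pics/w5c.png",cv2.resize(im,None,fx=4.5,fy=4.5,interpolation=cv2.INTER_CUBIC)[:,:,::-1])
E
```

```text
brush pts 407
axis [ 0.49164601 -0.06271785 -0.86853363] tilt from vertical 29.711317429940113 t range 0.03011011946867244 0.1703125746569134
offset of line from tcp [ 0.00447902 -0.00293164  0.00274711]
n 1010 [ 0.50250334 -0.03520706  0.08601651] [0.56405587 0.00897575 0.12785114]
cheek tops ((549.6066284179688, -15.37091064453125), (76.8323745727539, 75.58966827392578), 85.58561706542969) 992
board ((549.3837890625, -15.721000671386719), (84.4477310180664, 150.3090362548828), 85.47528076171875) 0.01610397203875156 3096
```

View pics/w5c.png

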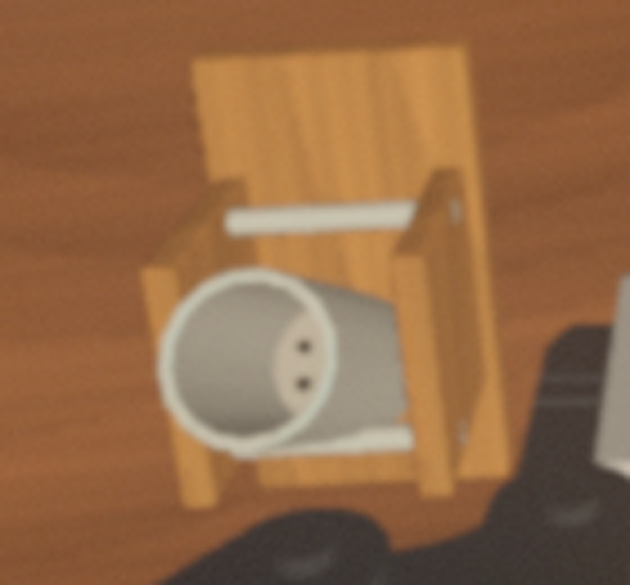

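```bash
python3 - <<'E'
from h import *
from scipy.optimize import least_squares
w=load("w5.npz"); W=cloud(w); im=w["image"].astype(int)
g=im.min(2)
v,u=np.mgrid[:400,:640]
box=(u>193)&(u<238)&(v>247)&(v<293)
psi0=np.radians(-4.5)
def frame(psi):
    z=np.array([-.5*np.cos(psi),-.5*np.sin(psi),np.cos(np.pi/6)]); y=np.array([-np.sin(psi),np.cos(psi),0]); x=np.cross(y,z); return x,y,z
Pall=W[box]
# cylinder fit (depth)
def res(p):
    x,y,z=frame(p[3]); d=Pall-p[:3]; a=d@z; r=np.hypot(d@x,d@y)
    ok=(a<.002)&(a>-.055)
    e=np.minimum(np.abs(r-.019),np.abs(r-.0225)); e=np.where(ok,np.minimum(e,.004),.004); return e
from scipy.optimize import differential_evolution
best=differential_evolution(lambda p:res([p[0],p[1],.117,p[2]]).sum(),[(.50,.56),(-.04,.01),(-.25,.15)],seed=1,maxiter=200)
print("depth fit (z .117):",best.x,np.degrees(best.x[2]),best.fun/len(Pall))
# photometric: rim ring brighter
gb=cv2.GaussianBlur(g.astype(np.float32),(0,0),0.8)
def samp(p,r):
    x,y,z=frame(p[2]); th=np.linspace(0,2*np.pi,72,endpoint=False)
    X=np.array([p[0],p[1],p[3]])+r*(np.cos(th)[:,None]*x+np.sin(th)[:,None]*y)
    c=X@w["R"].T+w["t"]; f=200/np.tan(np.radians(float(w["vfov"])/2))
    return cv2.remap(gb,(w["cx"]+f*c[:,0]/c[:,2]).astype(np.float32)[None],(w["cy"]+f*c[:,1]/c[:,2]).astype(np.float32)[None],cv2.INTER_LINEAR)[0]
def cost(p,z=.117):
    q=[p[0],p[1],p[2],z]; return -(samp(q,.0207)-.5*samp(q,.0165)-.5*samp(q,.0255)).mean()
for z in (.115,.117,.119):
    b=differential_evolution(lambda p:cost(p,z),[(.50,.56),(-.04,.01),(-.25,.15)],seed=1,maxiter=200); print("photo",z,b.x,np.degrees(b.x[2]),b.fun)
p=np.array([b.x[0],b.x[1],.117]); 
# strainer depth
x,y,zz=frame(psi0); m0=np.array([best.x[0],best.x[1],.117])
d=Pall-m0; a=d@zz; r=np.hypot(d@x,d@y); k=(r<.0165)&(a<-.03); print("deep pts along axis",np.percentile(a[k],[1,5,20,50,80]),k.sum())
E
```

```text
depth fit (z .117): [ 0.52164123 -0.01367097 -0.06234828] -3.5722932382290113 0.0019712746738964927
photo 0.115 [ 0.52285767 -0.01346736  0.06130887] 3.512739547579221 -53.845947265625
photo 0.117 [ 0.52186252 -0.0125589   0.05953095] 3.4108719495551374 -53.86012268066406
photo 0.119 [ 0.52085388 -0.01180534  0.14653166] 8.3956457998322 -53.86408996582031
deep pts along axis [-0.08299268 -0.08218485 -0.08147563 -0.08086266 -0.08022141] 137
```

The brush tilt is 29.7°. The cup mouth is at (0.522, -0.013, 0.117), which agrees with the cradle centre, and the cradle yaw is -4.5°. The strainer shows at roughly 80 mm deep, which I'll confirm by feel. Next I'll line up with the tip 30 mm outside the mouth.

```bash
python3 -m creep '{"claw":[0.3,0.3,0.3,0.3,0.3,0.3,0.3],"dp":[[-0.2,-3,0],[-0.5,-6,1],[-0.8,-9,2.5],[-1.08,-12,4],[-1.08,-12.5,4.3],[-1.08,-12.5,4.3],[-1.08,-12.5,4.3]],"roll":[-0.01,-0.02,-0.03,-0.04,-0.048,-0.048,-0.048]}' 100
cat > look.py <<'E'
import sys
from station import imaging, manip
from h import *
tag=sys.argv[1]
d=manip.sense(); tcp=d["tcp_pos"]
for n in sys.argv[2:]:
    s=imaging.snapshot(n); np.savez(f"{tag}_{n}.npz",**s)
d=manip.sense(); tcp=(tcp+d["tcp_pos"])/2
print(d["t"],tcp.round(4),d["tool_rot"].round(4),d["force"].round(2),d["ft_torque"].round(3))
for n in sys.argv[2:]:
    s=load(f"{tag}_{n}.npz"); im=s["image"].copy(); 
    if n=="wrist": cv2.imwrite(f"pics/{tag}_{n}.png",im[:,:,::-1]); continue
    b=np.array([.494,-.039,-.8686]); tip=tcp+.166*b
    W=cloud(s).reshape(-1,3); dd=W-tcp; t=dd@b; r=np.linalg.norm(dd-t[:,None]*b,axis=1)
    m=(t>.03)&(t<.155)&(r<.025); P=W[m]; c=P.mean(0); vt=np.linalg.svd(P-c)[2]; v=vt[0]*np.sign(vt[0]@b)
    print(n,"brush axis",v.round(3),"tilt",np.degrees(np.arccos(-v[2])).round(2),"head",np.degrees(np.arctan2(v[1],v[0])).round(1),"off",((c-tcp)-((c-tcp)@v)*v).round(4),m.sum(), "maxt",t[(r<.02)&(t<.2)].max())
    u,vv=map(int,proj(s,tip)); x0=max(u-70,0);y0=max(vv-70,0)
    cr=cv2.resize(im[y0:y0+140,x0:x0+140],None,fx=4.2,fy=4.2,interpolation=cv2.INTER_CUBIC)
    def mk(X,col):
        a,bb=proj(s,X); cv2.drawMarker(cr,(int((a-x0+.5)*4.2),int((bb-y0+.5)*4.2)),col,cv2.MARKER_CROSS,12,1)
    M=np.array([.522,-.0134,.117]); mk(M,(255,0,0)); mk(tip,(0,255,0))
    z=np.array([-.4985,.0392,.866]); y=np.array([.078,.997,0]); x=np.cross(y,z)
    for th in np.linspace(0,2*np.pi,24): 
        a,bb=proj(s,M+.0225*(np.cos(th)*x+np.sin(th)*y)); cv2.circle(cr,(int((a-x0+.5)*4.2),int((bb-y0+.5)*4.2)),1,(255,255,0),-1)
    cv2.imwrite(f"pics/{tag}_{n}.png",cr[:,:,::-1])
E
python3 look.py a6 scene top wrist
```

```text
t: 6.3
tcp_pos: [0.4254, -0.0044, 0.2882]
tool_rot: [0.038, 0.999, 0.0, 0.0]
force: [0.1, -0.4, -1.5]
finger_gap: 0.092
6.45 [ 0.4256 -0.0045  0.2883] [3.780e-02 9.993e-01 0.000e+00 5.000e-04] [ 0.55 -0.84 -1.25] [-0.044  0.054  0.046]
scene brush axis [ 0.495 -0.038 -0.868] tilt 29.79 head -4.3 off [ 0.0051 -0.0028  0.003 ] 350 maxt 0.1998980858228341
top brush axis [1. 0. 0.] tilt 90.0 head 0.0 off [nan nan nan] 0 maxt 0.19881095147369382look.py:15: RuntimeWarning: Mean of empty slice.
  m=(t>.03)&(t<.155)&(r<.025); P=W[m]; c=P.mean(0); vt=np.linalg.svd(P-c)[2]; v=vt[0]*np.sign(vt[0]@b)
  ret = um.true_divide(
```

View pics/a6_scene.png

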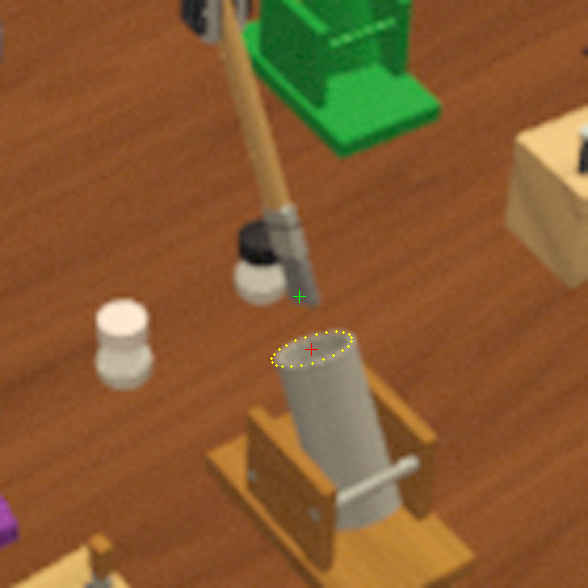

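View pics/a6_top.png

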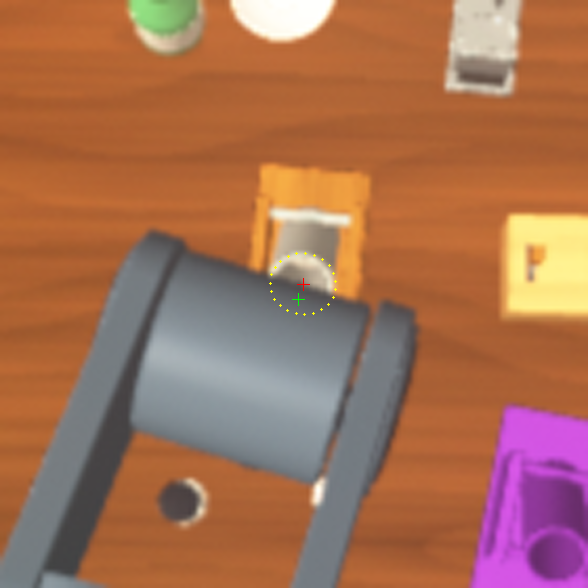

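View pics/a6_wrist.png

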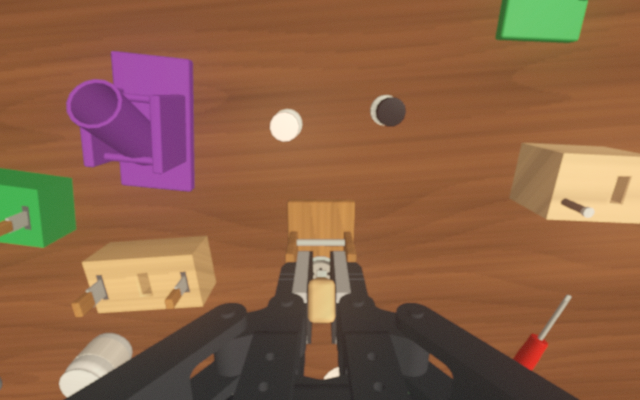

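```bash
python3 - <<'E'
from h import *
s=load("a6_scene.npz"); tcp=np.array([.4256,-.0047,.2878])
b=np.array([.495,-.038,-.868]); bx=np.array([.866,-.066,.495]); by=np.cross(b,bx); by/=np.linalg.norm(by)
x0,y0=330,140; k=9
im=s["image"]; cr=cv2.resize(im[y0:y0+75,x0:x0+80],None,fx=k,fy=k,interpolation=cv2.INTER_CUBIC)
def P(X): a,c=proj(s,X); return int((a-x0+.5)*k),int((c-y0+.5)*k)
for (t0,t1,hx,hy) in ((.02,.11,.007,.0045),(.11,.138,.01175,.00375),(.138,.166,.0115,.0035)):
    for sx in(-1,1):
        for sy in(-1,1):
            o=sx*hx*bx+sy*hy*by; cv2.line(cr,P(tcp+t0*b+o),P(tcp+t1*b+o),(0,255,0),1)
M=np.array([.522,-.0134,.117]);z=np.array([-.4985,.0392,.866]); y=np.array([.078,.997,0]); x=np.cross(y,z)
for r in (.019,.0225):
    for th in np.linspace(0,2*np.pi,60): cv2.circle(cr,P(M+r*(np.cos(th)*x+np.sin(th)*y)),1,(255,255,0),-1)
cv2.imwrite("pics/a6_z.png",cr[:,:,::-1])
E
```

```text
(no output)
```

View pics/a6_z.png

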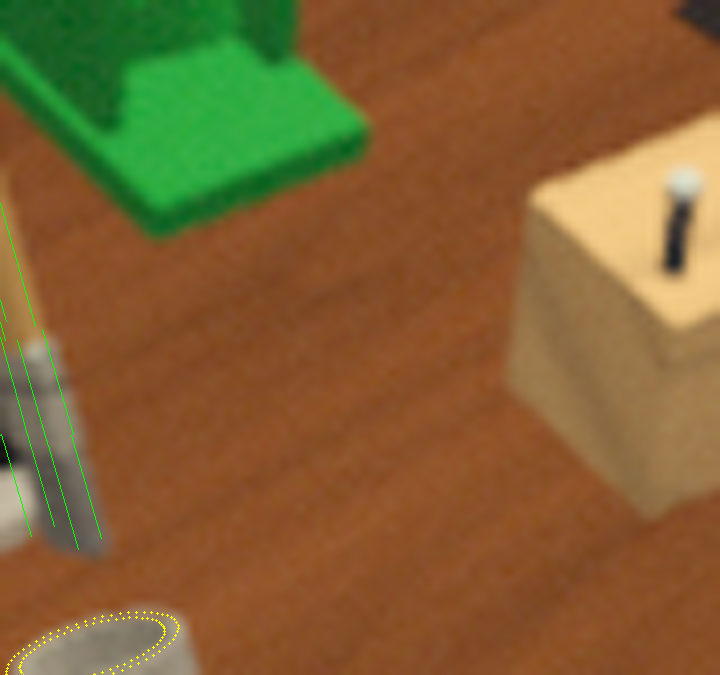

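The overlay agrees to about 1 px, and brush and rim share the same small camera offset. In the wrist view the mouth sits at (321,268), straight under the handle. I'll enter along the axis until the tip is about 6 mm inside.

```bash
python3 -m creep '{"claw":[0.3,0.3,0.3,0.3,0.3],"dp":[[-0.5,0,0.87],[-1,0,1.73],[-1.5,0,2.6],[-1.8,0,3.12],[-1.8,0,3.12]],"roll":[0,0,0,0,0]}' 100
python3 look.py a7 scene
python3 - <<'E'
from h import *
s=load("a7_scene.npz"); cv2.imwrite("pics/a7_z.png",cv2.resize(s["image"][180:280,300:400],None,fx=6,fy=6,interpolation=cv2.INTER_CUBIC)[:,:,::-1])
E
```

```text
t: 6.95
tcp_pos: [0.4435, -0.0073, 0.2554]
tool_rot: [0.039, 0.999, 0.0, -0.001]
force: [-0.1, 0.5, -0.2]
finger_gap: 0.086
7.0 [ 0.4435 -0.0073  0.2556] [ 3.890e-02  9.992e-01  2.000e-04 -9.000e-04] [-0.76  0.68 -1.51] [-0.002  0.029 -0.05 ]
scene brush axis [ 0.5   -0.041 -0.865] tilt 30.09 head -4.7 off [ 0.0047 -0.0028  0.0029] 338 maxt 0.19950766860178723
```

View pics/a7_z.png

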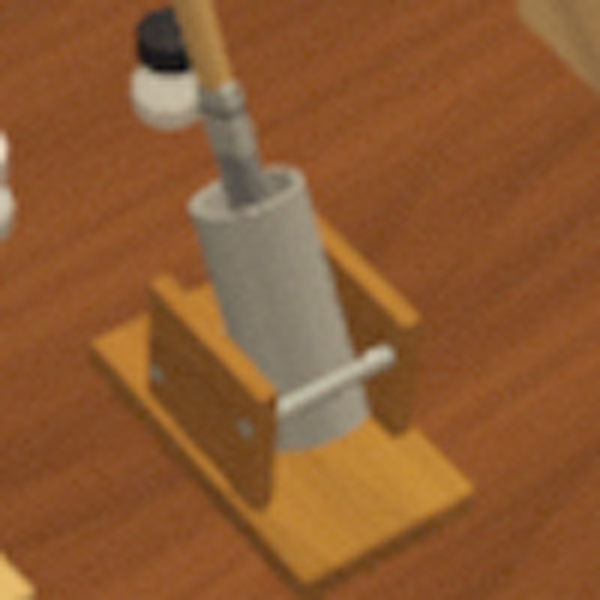

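The bristles are inside the mouth and centred at (250,195), and the force is only noise. Starting stroke 1: down quickly over the first part, then slowly while I watch the axial force.

```bash
python3 -m creep '{"claw":[0.3,0.3,0.3,0.3,0.3,0.3,0.3,0.3,0.3],"dp":[[-0.5,0,0.87],[-1,0,1.73],[-1.5,0,2.6],[-2,0,3.46],[-2.5,0,4.33],[-2.75,0,4.76],[-3,0,5.2],[-3,0,5.2],[-3,0,5.2]],"roll":[0,0,0,0,0,0,0,0,0]}' 100
cat > fs.py <<'E'
from station import manip
import numpy as np
d=manip.sense(); c=np.array([-.4985,.0392,.866]); M=np.array([.522,-.0134,.117])
rel=d["tcp_pos"]-M
print(d["t"],d["tcp_pos"].round(4),"axial F",(d["force"]@c).round(2),"lat",(d["force"]-(d["force"]@c)*c).round(2),"tip depth mm",((.166-rel@c)*1000).round(1),"torque",d["ft_torque"].round(3))
E
python3 fs.py
```

```text
t: 7.9
tcp_pos: [0.4735, -0.0097, 0.2046]
tool_rot: [0.039, 0.999, 0.0, -0.0]
force: [0.3, -0.2, -1.0]
finger_gap: 0.088
7.9 [ 0.4735 -0.0097  0.2046] axial F -1.05 lat [-0.2  -0.16 -0.11] tip depth mm 65.8 torque [-0.008  0.024 -0.041]
```

```bash
python3 -m creep '{"claw":[0.3,0.3,0.3,0.3],"dp":[[-0.2,0,0.35],[-0.4,0,0.69],[-0.5,0,0.87],[-0.5,0,0.87]],"roll":[0,0,0,0]}' 100; python3 fs.py
python3 -m creep '{"claw":[0.3,0.3,0.3],"dp":[[-0.1,0,0.17],[-0.2,0,0.35],[-0.2,0,0.35]],"roll":[0,0,0]}' 100; python3 fs.py
```

```text
t: 8.3
tcp_pos: [0.4785, -0.0101, 0.1957]
tool_rot: [0.039, 0.999, 0.0, -0.0]
force: [-0.3, -1.2, -1.2]
finger_gap: 0.09
8.3 [ 0.4785 -0.0101  0.1957] axial F -0.97 lat [-0.8  -1.19 -0.4 ] tip depth mm 76.1 torque [-0.006  0.043  0.039]
t: 8.6
tcp_pos: [0.4804, -0.0102, 0.1923]
tool_rot: [0.039, 0.999, 0.0, -0.0]
force: [-1.1, 0.1, -0.1]
finger_gap: 0.091
8.6 [ 0.4804 -0.0102  0.1923] axial F 0.51 lat [-0.88  0.06 -0.51] tip depth mm 80.0 torque [0.007 0.091 0.016]
```

```bash
python3 -m creep '{"claw":[0.3,0.3,0.3],"dp":[[-0.1,0,0.17],[-0.1,0,0.17],[-0.1,0,0.17]],"roll":[0,0,0]}' 100; python3 fs.py
python3 -m creep '{"claw":[0.3,0.3,0.3],"dp":[[-0.1,0,0.17],[-0.1,0,0.17],[-0.1,0,0.17]],"roll":[0,0,0]}' 100; python3 fs.py
```

```text
t: 8.9
tcp_pos: [0.4814, -0.0103, 0.1908]
tool_rot: [0.039, 0.999, -0.0, -0.0]
force: [-0.2, -0.2, 1.6]
finger_gap: 0.09
8.9 [ 0.4814 -0.0103  0.1908] axial F 1.44 lat [ 0.52 -0.23  0.31] tip depth mm 81.8 torque [ 0.034  0.165 -0.067]
t: 9.2
tcp_pos: [0.4824, -0.0103, 0.189]
tool_rot: [0.039, 0.999, 0.0, -0.0]
force: [-1.9, 0.4, 1.5]
finger_gap: 0.092
9.2 [ 0.4824 -0.0103  0.189 ] axial F 2.26 lat [-0.75  0.29 -0.44] tip depth mm 83.8 torque [ 0.027  0.166 -0.058]
```

Contact was felt at about 76 mm nominal depth, and the axial force is now about 3.2 N over the unloaded level, close to 0.4 N/mm over 8 mm, so a gentle press. While at it, I'll check where the tip really is from the ferrule's position in the pictures.

```bash
python3 - <<'E'
from h import *
for f,tcp,b in (("a6_scene.npz",[.4256,-.0047,.2880],[.495,-.038,-.868]),("s5.npz",[.4292,.1195,.3308],[.4916,-.0627,-.8685]),("a7_scene.npz",[.4435,-.0073,.2556],[.498,-.04,-.8665])):
    s=load(f); im=cv2.cvtColor(cv2.GaussianBlur(s["image"],(3,3),0),cv2.COLOR_RGB2HSV); b=np.array(b);tcp=np.array(tcp)+np.array([.0048,-.0028,.003])
    out=[]
    for t in np.arange(.06,.185,.004):
        u,v=proj(s,tcp+t*b); out.append((int(t*1000),*[int(x) for x in im[int(round(v)),int(round(u))]]))
    print(f,out)
E
```

```text
a6_scene.npz [(60, 17, 151, 147), (64, 17, 150, 150), (68, 16, 151, 145), (72, 17, 148, 148), (76, 17, 148, 145), (80, 17, 148, 150), (84, 17, 148, 146), (88, 17, 147, 151), (92, 17, 150, 146), (96, 17, 153, 150), (100, 17, 153, 145), (104, 17, 151, 150), (108, 17, 150, 146), (112, 17, 130, 145), (116, 17, 93, 134), (120, 20, 50, 113), (124, 18, 50, 101), (128, 18, 51, 110), (132, 20, 53, 116), (136, 20, 50, 117), (140, 19, 51, 111), (144, 18, 42, 92), (148, 18, 43, 88), (152, 20, 42, 90), (156, 17, 40, 89), (160, 16, 42, 91), (164, 17, 44, 92), (168, 12, 116, 117), (172, 12, 164, 132), (176, 12, 184, 136), (180, 12, 180, 143), (184, 13, 173, 146)]
s5.npz [(60, 17, 149, 149), (64, 17, 148, 148), (68, 17, 151, 144), (72, 17, 148, 148), (76, 16, 149, 145), (80, 17, 150, 150), (84, 17, 152, 148), (88, 16, 151, 144), (92, 17, 150, 148), (96, 17, 149, 147), (100, 17, 151, 150), (104, 17, 153, 147), (108, 17, 155, 145), (112, 17, 138, 148), (116, 17, 79, 122), (120, 19, 53, 116), (124, 19, 49, 99), (128, 20, 51, 109), (132, 20, 53, 116), (136, 20, 53, 115), (140, 20, 49, 110), (144, 20, 43
[... 160 characters left out ...]
33), (180, 12, 180, 132), (184, 12, 183, 139)]
a7_scene.npz [(60, 17, 151, 145), (64, 17, 148, 152), (68, 17, 151, 147), (72, 17, 150, 150), (76, 17, 150, 148), (80, 17, 149, 151), (84, 17, 148, 146), (88, 17, 150, 151), (92, 17, 151, 147), (96, 17, 149, 152), (100, 17, 149, 149), (104, 17, 149, 151), (108, 17, 150, 148), (112, 17, 144, 151), (116, 17, 86, 131), (120, 21, 52, 113), (124, 20, 50, 102), (128, 21, 52, 113), (132, 20, 51, 119), (136, 20, 54, 119), (140, 20, 50, 108), (144, 19, 47, 104), (148, 16, 37, 89), (152, 17, 40, 89), (156, 18, 37, 89), (160, 18, 40, 96), (164, 19, 45, 126), (168, 20, 51, 136), (172, 20, 50, 132), (176, 20, 50, 132), (180, 21, 50, 132), (184, 21, 52, 132)]
```

The ferrule edges put the tip about 169 mm from the TCP, 3 mm more than nominal, so the strainer is at about 79 mm. Each up-stroke gets an extra 4 mm to bring the tip about 5 mm inside the mouth.

```bash
python3 -m creep '{"claw":[0.3,0.3,0.3,0.3,0.3,0.3,0.3,0.3,0.3,0.3],"dp":[[0.5,0,-0.87],[1.1,0,-1.9],[1.7,0,-2.94],[2.3,0,-3.98],[2.9,0,-5.02],[3.5,0,-6.06],[3.9,0,-6.75],[4.1,0,-7.1],[4.1,0,-7.1],[4.1,0,-7.1]],"roll":[0,0,0,0,0,0,0,0,0,0]}' 100; python3 fs.py
python3 - <<'E'
from station import imaging
from h import *
s=imaging.snapshot("scene"); np.savez("a8_scene.npz",**s); cv2.imwrite("pics/a8_z.png",cv2.resize(s["image"][180:260,310:390],None,fx=7,fy=7,interpolation=cv2.INTER_CUBIC)[:,:,::-1])
E
```

```text
t: 10.2
tcp_pos: [0.4416, -0.0072, 0.2599]
tool_rot: [0.039, 0.999, 0.0, -0.0]
force: [-0.7, -0.3, -0.4]
finger_gap: 0.09
10.2 [ 0.4416 -0.0072  0.2599] axial F -0.0 lat [-0.65 -0.3  -0.36] tip depth mm 1.9 torque [ 0.011  0.019 -0.044]
```

View pics/a8_z.png

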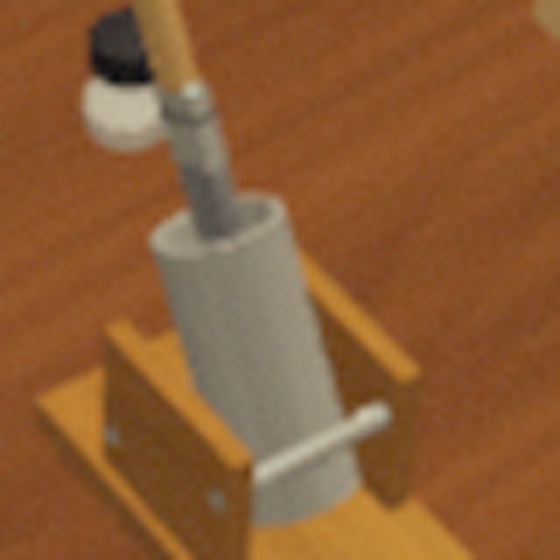

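The tip is still inside the rim, with the bristles crossing the mouth near (220,225). Stroke 2:

```bash
python3 -m creep '{"claw":[0.3,0.3,0.3,0.3,0.3,0.3,0.3,0.3,0.3,0.3,0.3,0.3],"dp":[[-0.5,0,0.87],[-1.1,0,1.9],[-1.7,0,2.94],[-2.3,0,3.98],[-2.9,0,5.02],[-3.3,0,5.71],[-3.5,0,6.06],[-3.7,0,6.4],[-3.9,0,6.75],[-4.05,0,7.01],[-4.05,0,7.01],[-4.05,0,7.01]],"roll":[0,0,0,0,0,0,0,0,0,0,0,0]}' 100; python3 fs.py
python3 -m creep '{"claw":[0.3,0.3,0.3,0.3,0.3,0.3,0.3,0.3,0.3,0.3],"dp":[[0.5,0,-0.87],[1.1,0,-1.9],[1.7,0,-2.94],[2.3,0,-3.98],[2.9,0,-5.02],[3.5,0,-6.06],[3.9,0,-6.75],[4.05,0,-7.01],[4.05,0,-7.01],[4.05,0,-7.01]],"roll":[0,0,0,0,0,0,0,0,0,0]}' 100; python3 fs.py
```

```text
t: 11.45
tcp_pos: [0.4818, -0.0103, 0.1902]
tool_rot: [0.039, 0.999, -0.0, -0.0]
force: [-1.4, -0.2, 1.3]
finger_gap: 0.088
11.45 [ 0.4818 -0.0103  0.1902] axial F 1.83 lat [-0.44 -0.27 -0.24] tip depth mm 82.4 torque [ 0.062  0.233 -0.027]
t: 12.45
tcp_pos: [0.4416, -0.0072, 0.2598]
tool_rot: [0.039, 0.999, 0.0, -0.0]
force: [-0.7, -0.9, -1.9]
finger_gap: 0.091
12.45 [ 0.4416 -0.0072  0.2598] axial F -1.35 lat [-1.39 -0.86 -0.76] tip depth mm 2.0 torque [-0.023  0.044 -0.   ]
```

Stroke 2 pressed to about 2.8 N net and came back up. Stroke 3:

```bash
python3 -m creep '{"claw":[0.3,0.3,0.3,0.3,0.3,0.3,0.3,0.3,0.3,0.3,0.3,0.3],"dp":[[-0.5,0,0.87],[-1.1,0,1.9],[-1.7,0,2.94],[-2.3,0,3.98],[-2.9,0,5.02],[-3.3,0,5.71],[-3.5,0,6.06],[-3.7,0,6.4],[-3.9,0,6.75],[-4.05,0,7.01],[-4.05,0,7.01],[-4.05,0,7.01]],"roll":[0,0,0,0,0,0,0,0,0,0,0,0]}' 100; python3 fs.py
python3 -m creep '{"claw":[0.3,0.3,0.3,0.3,0.3,0.3,0.3,0.3,0.3,0.3],"dp":[[0.5,0,-0.87],[1.1,0,-1.9],[1.7,0,-2.94],[2.3,0,-3.98],[2.9,0,-5.02],[3.5,0,-6.06],[3.9,0,-6.75],[4.05,0,-7.01],[4.05,0,-7.01],[4.05,0,-7.01]],"roll":[0,0,0,0,0,0,0,0,0,0]}' 100; python3 fs.py
python3 - <<'E'
from station import imaging
from h import *
s=imaging.snapshot("wrist"); np.savez("a9_wrist.npz",**s); cv2.imwrite("pics/a9_w.png",s["image"][:,:,::-1])
E
```

```text
t: 13.65
tcp_pos: [0.4818, -0.0103, 0.1902]
tool_rot: [0.039, 0.999, -0.0, -0.0]
force: [-1.2, 0.2, 2.0]
finger_gap: 0.086
13.65 [ 0.4818 -0.0103  0.1902] axial F 2.37 lat [-0.05  0.08 -0.03] tip depth mm 82.5 torque [ 0.027  0.196 -0.014]
t: 14.65
tcp_pos: [0.4416, -0.0072, 0.2598]
tool_rot: [0.039, 0.999, 0.0, -0.0]
force: [-0.1, -0.5, -1.9]
finger_gap: 0.087
14.65 [ 0.4416 -0.0072  0.2598] axial F -1.61 lat [-0.9  -0.47 -0.49] tip depth mm 2.0 torque [-0.042 -0.009  0.023]
```

View pics/a9_w.png

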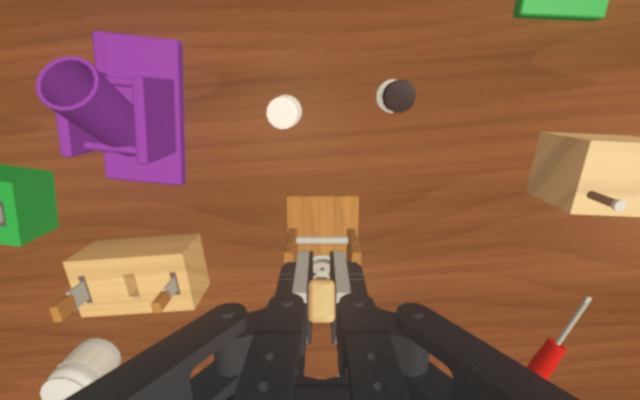

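The last wrist view shows three strokes done and the tip still inside the mouth at (321,268), with the jars undisturbed. Next I'll measure the block from the wrist and top clouds.

```bash
python3 - <<'E'
from h import *
for f in ("w5.npz","a6_wrist.npz","a9_wrist.npz","snap0_top.npz","s5.npz"):
    s=load(f); W=cloud(s); Wf=W.reshape(-1,3)
    m=(np.abs(W[...,0]-.55)<.05)&(np.abs(W[...,1]+.226)<.08)&(np.abs(W[...,2]-.055)<.004)
    P=W[m]; print(f,cv2.minAreaRect((P[:,:2]*1000).astype(np.float32)),np.median(P[:,2]),len(P))
    # slot: points below the top inside central region
    k=(np.abs(W[...,0]-.55)<.025)&(np.abs(W[...,1]+.226)<.02)&(W[...,2]<.05)&(W[...,2]>.0)
    print("   slot below-top pts",k.sum(),W[k].mean(0) if k.sum() else "", W[k].min(0) if k.sum() else "", W[k].max(0) if k.sum() else "")
    # dark slot in image: backproject at z=.055
    f_=200/np.tan(np.radians(float(s["vfov"])/2)); C=-s["R"].T@s["t"]
s=load("a9_wrist.npz"); cv2.imwrite("pics/a9_b.png",cv2.resize(s["image"][225:330,40:220],None,fx=4.4,fy=4.4,interpolation=cv2.INTER_CUBIC)[:,:,::-1])
E
```

```text
w5.npz ((549.4719848632812, -227.9825897216797), (133.3861541748047, 71.70437622070312), 89.57645416259766) 0.055269088826640826 4085
   slot below-top pts 117 [ 0.55256221 -0.23363482  0.04512493] [ 0.53759023 -0.23591283  0.03880712] [ 0.56420382 -0.22592009  0.04999061]
a6_wrist.npz ((549.419189453125, -227.84315490722656), (131.3916015625, 71.51403045654297), 89.83548736572266) 0.055227234447549386 5107
   slot below-top pts 154 [ 0.55425753 -0.2332558   0.0430127 ] [ 0.53821989 -0.23535952  0.03369218] [ 0.56423512 -0.22531433  0.04986598]
a9_wrist.npz ((549.6107788085938, -227.61187744140625), (131.42263793945312, 71.63542175292969), 89.79267883300781) 0.05521394671614753 5987
   slot below-top pts 184 [ 0.55407606 -0.23328646  0.04339358] [ 0.53861152 -0.235053    0.03443361] [ 0.56442549 -0.22530297  0.04999145]
snap0_top.npz ((549.8515625, -224.81773376464844), (128.263671875, 70.70230865478516), 89.55901336669922) 0.054943900206299856 831
   slot below-top pts 32 [ 0.55238031 -0.22957777  0.02599222] [ 0.53683441 -0.23219077  0.0075681 ] [ 0.57093708 -0.21659374  0.0497572 ]
s5.npz ((550.0763549804688, -228.09390258789062), (74.4577407836914, 130.82357788085938), 0.4330909848213196) 0.05411004512819215 1416
   slot below-top pts 52 [ 0.54157205 -0.22232204  0.03895554] [ 0.53374052 -0.23035166  0.01969   ] [ 0.55852015 -0.21043912  0.0497072 ]
```

View pics/a9_b.png

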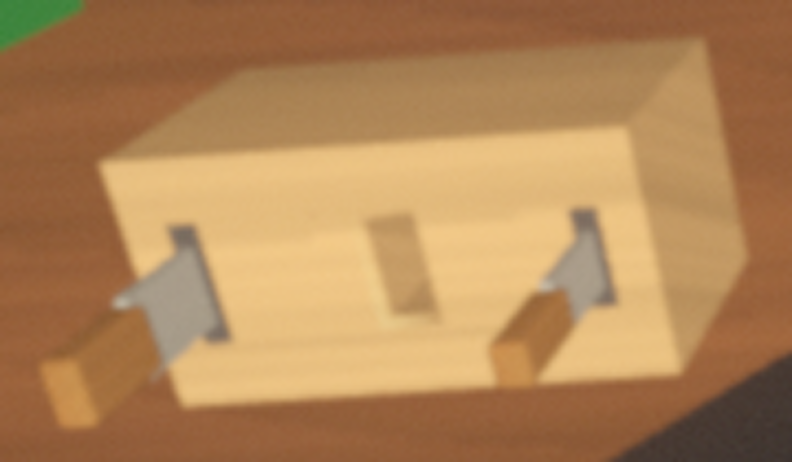

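```bash
python3 -m creep '{"claw":[0.3,0.3,0.3,0.3,0.3,0.3,0.3,0.3,0.3,0.3],"dp":[[1.2,0,-2.08],[2.5,0,-4.33],[2.9,0,-5],[2.7,-3,-5],[2.2,-6.5,-5],[1.7,-10,-5],[1.3,-13,-4.5],[1,-14.4,-4],[1,-14.4,-4],[1,-14.4,-4]],"roll":[0,0,0,-0.01,-0.02,-0.03,-0.05,-0.06,-0.073,-0.073]}' 100
python3 - <<'E'
from station import imaging, manip
from h import *
s=imaging.snapshot("wrist"); np.savez("b1.npz",**s)
d=manip.sense(); print(d["t"],d["tcp_pos"],d["tool_rot"])
W=cloud(s); m=(np.abs(W[...,0]-.55)<.05)&(np.abs(W[...,1]+.226)<.08)&(np.abs(W[...,2]-.055)<.004)
P=W[m]; print(cv2.minAreaRect((P[:,:2]*1000).astype(np.float32)),np.median(P[:,2]),len(P))
k=6;u,v=map(int,proj(s,[.55,-.2277,.055])); x0,y0=u-50,v-45
cr=cv2.resize(s["image"][y0:y0+90,x0:x0+120],None,fx=k,fy=k,interpolation=cv2.INTER_CUBIC)
for hx,hy,c in ((.014,.006,(255,0,0)),(.016,.008,(0,255,0)),(.035,.065,(0,0,255))):
    pts=[]
    for sx,sy in ((-1,-1),(1,-1),(1,1),(-1,1)):
        a,b=proj(s,[.55+sx*hx+.005*0,-.2277+sy*hy,.055]); pts.append([(a-x0+.5)*k,(b-y0+.5)*k])
    cv2.polylines(cr,[np.array(pts,np.int32)],True,c,1)
cv2.imwrite("pics/b1c.png",cr[:,:,::-1]); cv2.imwrite("pics/b1.png",s["image"][:,:,::-1])
E
```

```text
t: 15.7
tcp_pos: [0.4201, -0.1496, 0.2992]
tool_rot: [0.003, 1.0, 0.001, -0.001]
force: [-0.8, -0.0, -0.6]
finger_gap: 0.091
15.75 [ 0.4201213  -0.14915928  0.29950827] [ 2.35487650e-03  9.99996855e-01  6.49017500e-04 -5.68363672e-04]
((549.244384765625, -228.06478881835938), (71.22528076171875, 130.40280151367188), 0.427097886800766) 0.05516996734152198 3816
```

View pics/b1c.png

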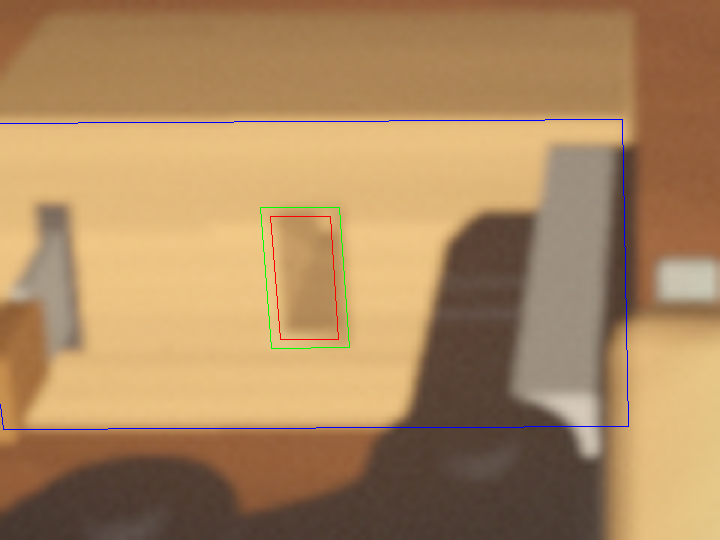

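View pics/b1.png

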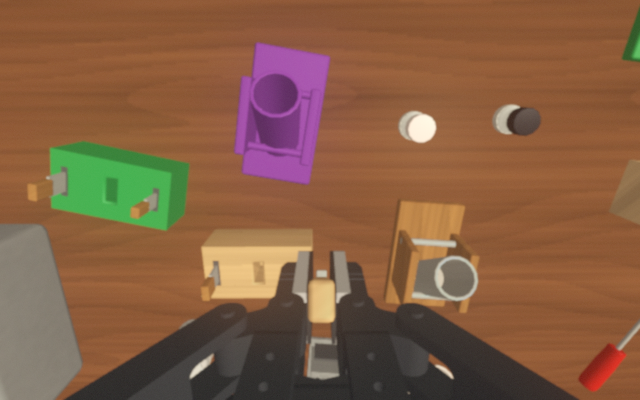

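The overlay fits, with the slot at (0.549, -0.228). To stand the brush up again, I'll press the bristle corner lightly on the block's front face and swing the wrist forward with a soft grip. I descend in front of the block first.

```bash
python3 -m creep '{"claw":[0.3,0.3,0.3,0.3,0.3,0.3,0.3],"dp":[[0.6,-4,0],[1.2,-7.8,1.5],[1.2,-7.8,5],[1.2,-7.8,9],[1.2,-7.8,12.4],[1.2,-7.8,12.4],[1.2,-7.8,12.4]],"roll":[0,0,0,0,0,0,0]}' 100
python3 - <<'E'
from station import imaging, manip
from h import *
s=imaging.snapshot("scene"); np.savez("b2.npz",**s); cv2.imwrite("pics/b2.png",cv2.resize(s["image"][200:330,190:330],None,fx=5,fy=5,interpolation=cv2.INTER_CUBIC)[:,:,::-1])
E
```

```text
t: 16.45
tcp_pos: [0.4083, -0.2271, 0.1763]
tool_rot: [0.002, 1.0, 0.0, -0.0]
force: [-0.0, 0.3, -0.3]
finger_gap: 0.092
```

View pics/b2.png

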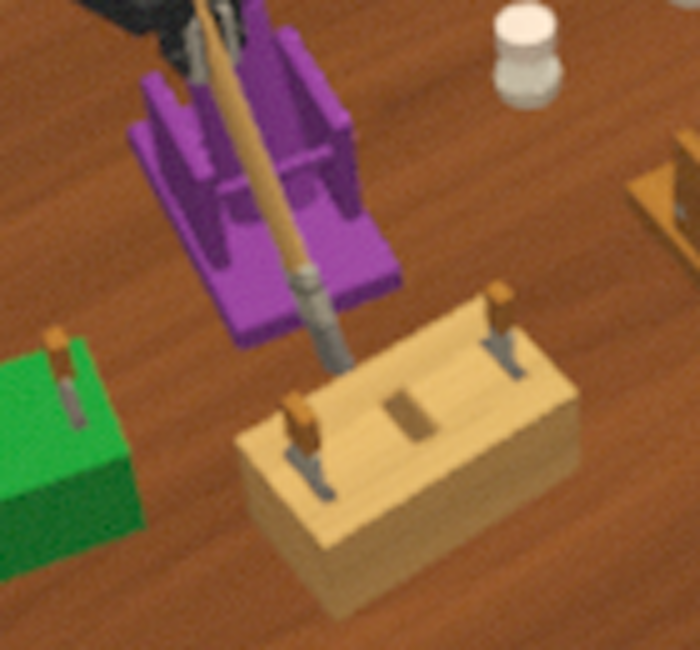

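```bash
python3 -m creep '{"claw":[0.5,0.5,0.5,0.5,0.5,0.5,0.5,0.5],"dp":[[0,0,0],[-0.6,0,0],[-1.15,0,0],[-1.8,0,-0.4],[-2.4,0,-0.73],[-3.1,0,-1.07],[-3.74,0,-1.39],[-3.74,0,-1.39]],"roll":[0,0,0,0,0,0,0,0]}' 20
python3 - <<'E'
from station import imaging, manip
from h import *
s=imaging.snapshot("scene"); np.savez("b3.npz",**s); cv2.imwrite("pics/b3.png",cv2.resize(s["image"][200:330,190:330],None,fx=5,fy=5,interpolation=cv2.INTER_CUBIC)[:,:,::-1])
d=manip.sense(); print(d["force"],d["ft_torque"],d["tcp_pos"])
E
```

```text
t: 17.3
tcp_pos: [0.4458, -0.2278, 0.1901]
tool_rot: [0.002, 1.0, 0.0, -0.0]
force: [-3.8, 0.1, -1.6]
finger_gap: 0.093
[-3.46311357 -0.11311514 -0.37691408] [ 0.01659968  1.17771818 -0.0440034 ] [ 0.44561164 -0.22773729  0.18995302]
```

View pics/b3.png

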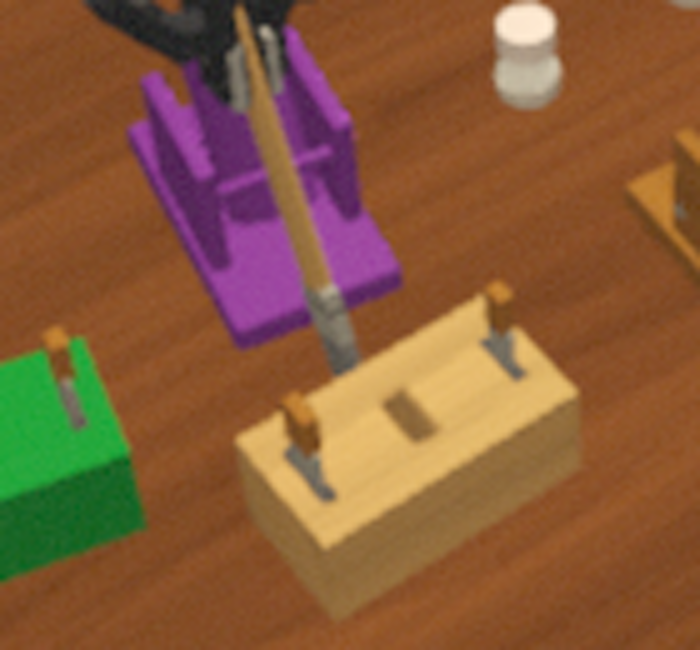

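The brush is pivoting upright at about 3.5 N, with the tip against the face at (340,360). I'll continue to vertical.

```bash
python3 -m creep '{"claw":[0.5,0.5,0.5,0.5,0.5,0.5,0.5,0.5,0.5,0.5,0.5],"dp":[[-0.7,0,-0.28],[-1.38,0,-0.53],[-2.1,0,-0.76],[-2.8,0,-0.95],[-3.5,0,-1.1],[-4.24,0,-1.25],[-5,0,-1.35],[-5.7,0,-1.41],[-5.85,0,-1.41],[-5.85,0,-1.41],[-5.5,0,-1.41]],"roll":[0,0,0,0,0,0,0,0,0,0,0]}' 20
cat > ang.py <<'E'
import sys
from station import imaging, manip
from h import *
tag=sys.argv[1]
d=manip.sense(); tcp=d["tcp_pos"]; s=imaging.snapshot("scene"); np.savez(tag+".npz",**s); e=manip.sense(); tcp=(tcp+e["tcp_pos"])/2
print(e["t"],tcp.round(4),e["force"].round(2),e["ft_torque"].round(3))
W=cloud(s).reshape(-1,3); b=np.array([0,0,-1.]); dd=W-tcp; 
m=(np.abs(dd[:,0])<.03)&(np.abs(dd[:,1])<.02)&(dd[:,2]<-.027)&(dd[:,2]>-.105)
P=W[m]; c=P.mean(0); v=np.linalg.svd(P-c)[2][0]; v*=-np.sign(v[2]); print("axis",v.round(4),"lean x deg",np.degrees(np.arctan2(v[0],-v[2])).round(2),"lean y",np.degrees(np.arctan2(v[1],-v[2])).round(2),"off",(c-tcp).round(4),m.sum())
u,vv=map(int,proj(s,tcp-np.array([0,0,.12]))); x0,y0=max(u-70,0),max(vv-70,0)
cv2.imwrite(f"pics/{tag}.png",cv2.resize(s["image"][y0:y0+140,x0:x0+140],None,fx=4.2,fy=4.2,interpolation=cv2.INTER_CUBIC)[:,:,::-1])
E
python3 ang.py b4
```

```text
t: 18.45
tcp_pos: [0.5019, -0.2286, 0.2043]
tool_rot: [0.003, 1.0, -0.0, 0.002]
force: [-0.1, 0.1, -0.0]
finger_gap: 0.089
18.5 [ 0.5019 -0.2288  0.2044] [-0.26 -0.33 -0.34] [0.12  0.217 0.015]
axis [ 0.0141 -0.0088 -0.9999] lean x deg 0.81 lean y -0.5 off [ 0.0037 -0.0023 -0.0658] 155
```

View pics/b4.png

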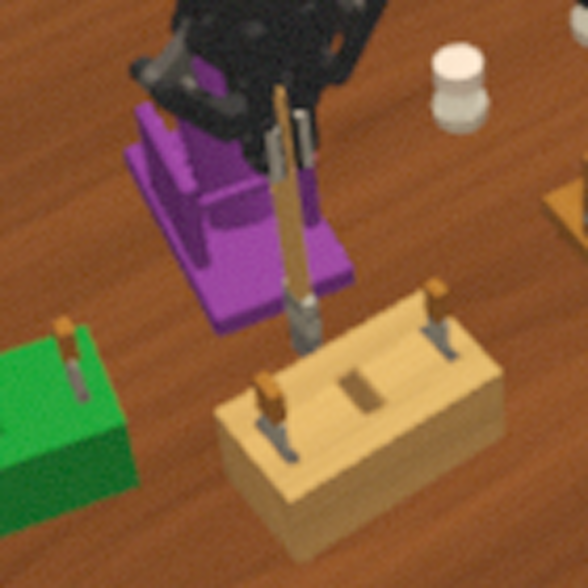

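```bash
python3 -m creep '{"claw":[0.3,0.3,0.3,0.3,0.3,0.3,0.3,0.3],"dp":[[0.3,0,0],[0.5,0,-1],[0.5,0,-4],[0,0,-6],[-2.5,0,-6],[-4.7,0,-6],[-4.7,0,-6],[-4.7,0,-6]],"roll":[0,0,0,0,0,0,0,0]}' 90
python3 ang.py b5
python3 - <<'E'
from station import imaging
from h import *
s=imaging.snapshot("wrist"); np.savez("b5w.npz",**s); cv2.imwrite("pics/b5w.png",s["image"][:,:,::-1])
E
```

```text
t: 19.3
tcp_pos: [0.5477, -0.2287, 0.2646]
tool_rot: [0.002, 1.0, -0.0, 0.001]
force: [-0.1, 0.7, -0.4]
finger_gap: 0.093
19.35 [ 0.5473 -0.2286  0.2644] [-0.4   0.26 -1.54] [0.02  0.039 0.039]
axis [ 0.0063 -0.007  -1.    ] lean x deg 0.36 lean y -0.4 off [ 0.0037 -0.0025 -0.0653] 179
```

View pics/b5.png

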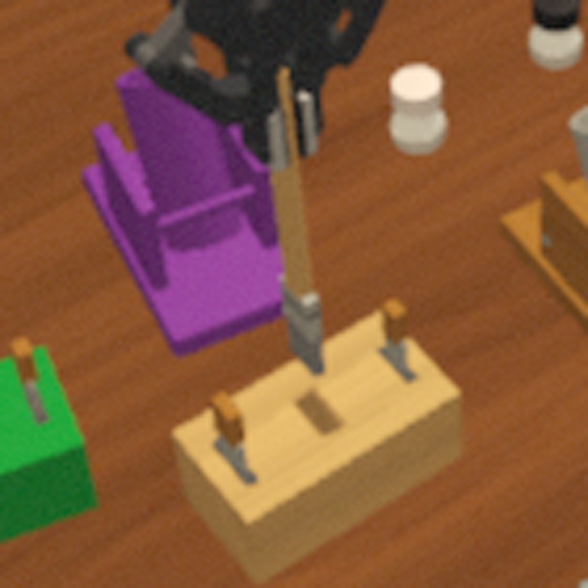

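View pics/b5w.png

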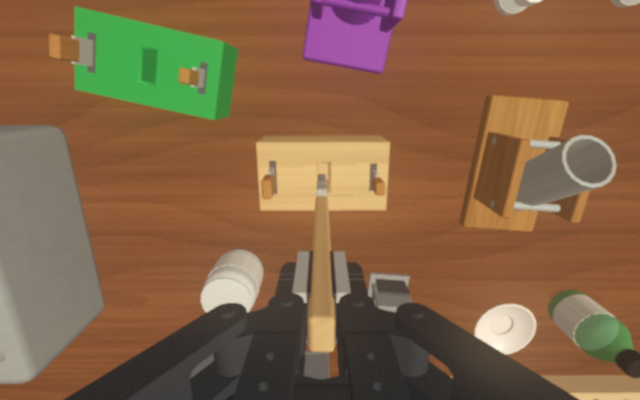

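```bash
python3 - <<'E'
from h import *
s=load("b5w.npz"); k=8; x0,y0=255,130
cr=cv2.resize(s["image"][y0:y0+90,x0:x0+140][:, :100],None,fx=k,fy=k,interpolation=cv2.INTER_CUBIC)
cr=cv2.resize(s["image"][y0:y0+75,x0+25:x0+115],None,fx=k,fy=k,interpolation=cv2.INTER_CUBIC); x0+=25
def q(X): a,b=proj(s,X); return [(a-x0+.5)*k,(b-y0+.5)*k]
for hx,hy,c in ((.014,.006,(255,0,0)),(.016,.008,(0,255,0))):
    cv2.polylines(cr,[np.array([q([.549+sx*hx,-.228+sy*hy,.055]) for sx,sy in ((-1,-1),(1,-1),(1,1),(-1,1))],np.int32)],True,c,1)
for zz in (.0965,.124):
  cv2.polylines(cr,[np.array([q([.5485+sx*.0115,-.2284+sy*.0035,zz]) for sx,sy in ((-1,-1),(1,-1),(1,1),(-1,1))],np.int32)],True,(0,0,255),1)
cv2.imwrite("pics/b5wc.png",cr[:,:,::-1])
W=cloud(s); m=(np.abs(W[...,0]-.55)<.05)&(np.abs(W[...,1]+.226)<.08)&(np.abs(W[...,2]-.055)<.004); P=W[m]; print(cv2.minAreaRect((P[:,:2]*1000).astype(np.float32)))
m=(np.abs(W[...,0]-.549)<.03)&(np.abs(W[...,1]+.228)<.015)&(W[...,2]>.093)&(W[...,2]<.16); P=W[m]
for z0 in np.arange(.095,.16,.012):
    p=P[(P[:,2]>=z0)&(P[:,2]<z0+.012)]; print(z0.round(3),len(p),p[:,0].min().round(4) if len(p) else'',p[:,0].mean().round(4) if len(p) else '',p[:,1].min().round(4) if len(p) else '',p[:,1].max().round(4) if len(p) else '')
E
```

```text
((549.82666015625, -227.59759521484375), (130.12786865234375, 70.81803131103516), 89.72752380371094)
0.095 18 0.536 0.5363 -0.2322 -0.2261
0.107 27 0.5357 0.536 -0.232 -0.2261
0.119 28 0.5351 0.5357 -0.2326 -0.2255
0.131 39 0.535 0.5353 -0.2325 -0.2256
0.143 105 0.5348 0.5372 -0.233 -0.2251
0.155 23 0.5394 0.5399 -0.2329 -0.2244
```

View pics/b5wc.png

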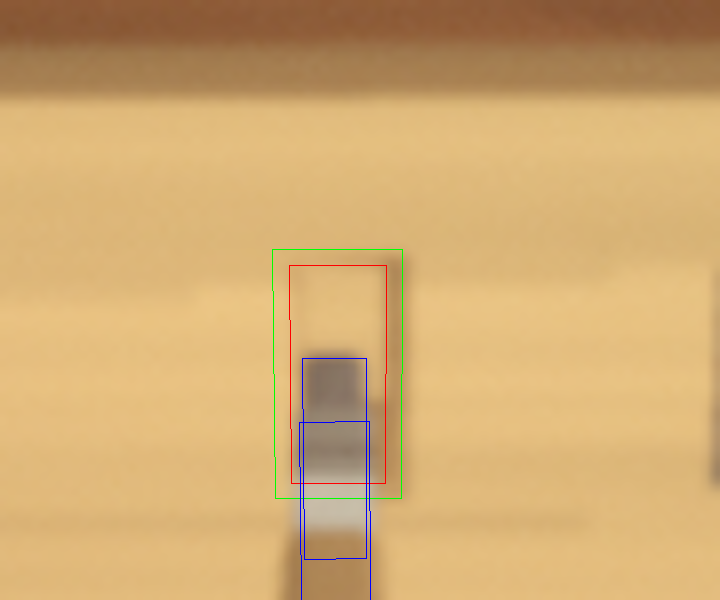

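The wrist close-up shows the brush about 1.5 mm short in x and 1 mm off in y relative to the slot. I'll correct that and lower it in stages.

```bash
python3 -m creep '{"claw":[0.3,0.3,0.3,0.3,0.3,0.3,0.3,0.3],"dp":[[-0.17,0.1,0],[-0.17,0.1,1],[-0.17,0.1,2.5],[-0.17,0.1,3.5],[-0.17,0.1,4.2],[-0.17,0.1,5],[-0.17,0.1,5.5],[-0.17,0.1,5.5]],"roll":[0,0,0,0,0,0,0,0]}' 90
python3 ang.py b6
```

```text
t: 20.2
tcp_pos: [0.5488, -0.2274, 0.2082]
tool_rot: [0.002, 1.0, 0.0, -0.001]
force: [0.3, 1.0, -1.1]
finger_gap: 0.087
20.25 [ 0.549  -0.2275  0.2085] [-0.15  0.29  0.21] [-0.018 -0.01   0.041]
axis [ 0.0052 -0.0071 -1.    ] lean x deg 0.3 lean y -0.41 off [ 0.0029 -0.0023 -0.0658] 158
```

View pics/b6.png

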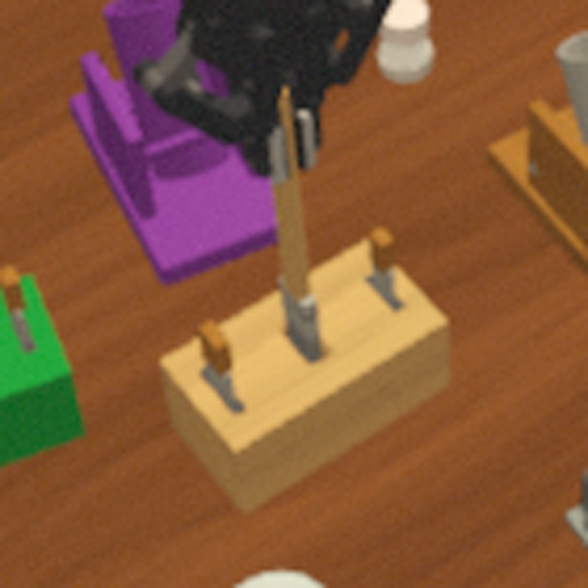

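The brush is in the slot mouth with no side force. Lowering it to the bottom.

```bash
python3 -m creep '{"claw":[0.3,0.3,0.3,0.3,0.3],"dp":[[0,0,0.8],[0,0,1.6],[0,0,2.4],[0,0,2.8],[0,0,2.8]],"roll":[0,0,0,0,0]}' 90
python3 -c "
from station import manip;d=manip.sense();print(d['force'],d['ft_torque'],d['tcp_pos'])"
python3 -m creep '{"claw":[0.3,0.3,0.3],"dp":[[0,0,0.2],[0,0,0.3],[0,0,0.3]],"roll":[0,0,0]}' 90
python3 -c "
from station import manip;d=manip.sense();print(d['force'],d['ft_torque'],d['tcp_pos'])"
```

```text
t: 20.75
tcp_pos: [0.5486, -0.2273, 0.18]
tool_rot: [0.002, 1.0, 0.001, -0.001]
force: [-0.4, -0.2, -0.9]
finger_gap: 0.089
[-0.39529943 -0.20664485 -0.89127207] [ 0.05094551  0.00783088 -0.02076258] [ 0.54861118 -0.22727147  0.17995208]
t: 21.05
tcp_pos: [0.5493, -0.2277, 0.1782]
tool_rot: [0.002, 1.0, -0.0, 0.0]
force: [0.0, -0.6, -0.3]
finger_gap: 0.092
[ 0.02209817 -0.58834773 -0.34455973] [ 0.00905799 -0.00284386 -0.00786116] [ 0.54931478 -0.22770582  0.17817987]
```

```bash
python3 -m creep '{"claw":[0.3,0.3,0.3],"dp":[[0,0,0.2],[0,0,0.3],[0,0,0.3]],"roll":[0,0,0]}' 90
python3 -m creep '{"claw":[0.3,0.3,0.3],"dp":[[0,0,0.2],[0,0,0.2],[0,0,0.2]],"roll":[0,0,0]}' 90
python3 ang.py b7
```

```text
t: 21.35
tcp_pos: [0.5494, -0.2277, 0.1752]
tool_rot: [0.002, 1.0, -0.0, 0.0]
force: [0.9, 0.8, -0.1]
finger_gap: 0.093
t: 21.65
tcp_pos: [0.5494, -0.2277, 0.1732]
tool_rot: [0.002, 1.0, -0.0, 0.0]
force: [-0.9, -0.4, 0.6]
finger_gap: 0.088
21.7 [ 0.5494 -0.2277  0.1732] [ 1.13 -0.27  2.02] [ 0.031 -0.071  0.017]
axis [ 0.0017 -0.0103 -0.9999] lean x deg 0.1 lean y -0.59 off [ 0.0032 -0.0024 -0.0659] 150
```

View pics/b7.png

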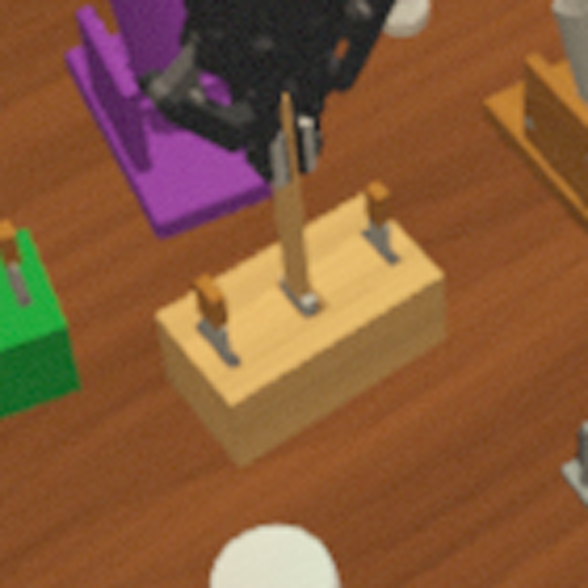

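The brush is fully seated: only about 11 mm of ferrule shows above the block, and the bottom force is about 2 N. I'll ease off 2 mm so it doesn't spring up, then let go and withdraw upwards.

```bash
python3 -m creep '{"claw":[0.3,0.3,1.2,1.8,2.6,3.6,4.2,4.2,4.2],"dp":[[0,0,-0.1],[0,0,-0.2],[0,0,-0.2],[0,0,-0.2],[0,0,-0.2],[0,0,-0.2],[0,0,-0.2],[0,0,-0.2],[0,0,-0.2]],"roll":[0,0,0,0,0,0,0,0,0]}' 30
python3 ang.py b8
```

```text
t: 22.6
tcp_pos: [0.5491, -0.2276, 0.175]
tool_rot: [0.002, 1.0, 0.0, -0.0]
force: [0.2, 0.6, -0.4]
finger_gap: 0.489
22.65 [ 0.5491 -0.2276  0.175 ] [-0.26 -0.72 -0.34] [ 0.046 -0.018 -0.013]
axis [ 0.005  -0.0024 -1.    ] lean x deg 0.29 lean y -0.14 off [ 0.0041 -0.0027 -0.0649] 148
```

View pics/b8.png

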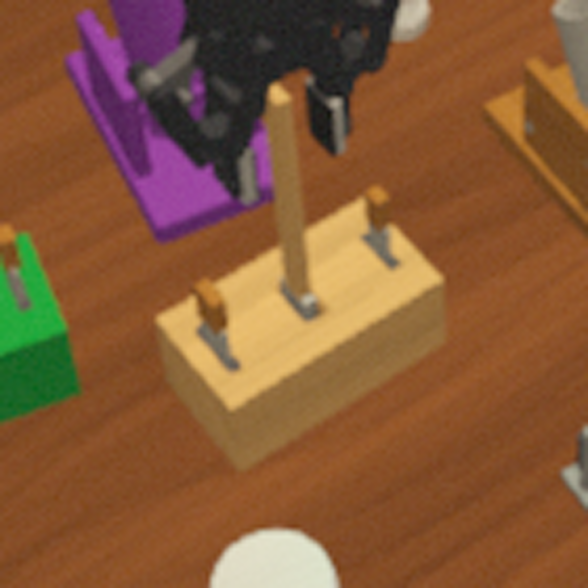

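The brush is released and stands upright in the slot, with both fingers clear. Retreating straight up.

```bash
python3 -m creep '{"claw":[4.2,4.2,4.2,4.2,4.2,4.2,4.2,4.2],"dp":[[0,0,-2],[0,0,-5],[0,0,-8],[0,0,-12],[1,0,-15],[5,0,-16],[9,0,-16],[9,0,-16]],"roll":[0,0,0,0,0,0,0,0]}' 30
python3 - <<'E'
from station import imaging, manip
from h import *
for n in ("scene","wrist","top"):
    s=imaging.snapshot(n); np.savez(f"f_{n}.npz",**s); cv2.imwrite(f"pics/f_{n}.png",s["image"][:,:,::-1])
s=load("f_scene.npz"); W=cloud(s).reshape(-1,3)
m=(np.abs(W[:,0]-.549)<.03)&(np.abs(W[:,1]+.228)<.025)&(W[:,2]>.08)&(W[:,2]<.25); P=W[m]; c=P.mean(0);v=np.linalg.svd(P-c)[2][0]
print("brush top z",np.sort(P[:,2])[-5:],"axis",v,"centre",c)
s=load("f_wrist.npz"); W=cloud(s).reshape(-1,3)
m=(np.abs(W[:,0]-.549)<.03)&(np.abs(W[:,1]+.228)<.025)&(W[:,2]>.08)&(W[:,2]<.25); P=W[m]; print("wrist top z",np.sort(P[:,2])[-5:])
# bystanders: change between scenes
a=load("snap0_scene.npz")["image"].astype(int); b=load("f_scene.npz")["image"].astype(int)
d=cv2.GaussianBlur(np.abs(a-b).max(2).astype(np.float32),(0,0),1.5)>30
n,l,st,ce=cv2.connectedComponentsWithStats(d.astype(np.uint8)); print([(tuple(x[:5])) for x in st[1:] if x[4]>15])
E
```

```text
t: 23.45
tcp_pos: [0.4546, -0.2256, 0.3351]
tool_rot: [0.003, 1.0, 0.001, -0.002]
force: [0.7, 0.3, -0.7]
finger_gap: 0.492
brush top z [0.20904841 0.20959431 0.20972979 0.20983962 0.20995325] axis [ 0.00667754 -0.00815494 -0.99994445] centre [ 0.55488556 -0.23002619  0.15175603]
wrist top z [0.2096034  0.20966705 0.2098266  0.21023003 0.2108482 ]
[(np.int32(165), np.int32(0), np.int32(157), np.int32(98), np.int32(8933)), (np.int32(218), np.int32(0), np.int32(8), np.int32(3), np.int32(18)), (np.int32(402), np.int32(0), np.int32(50), np.int32(32), np.int32(913)), (np.int32(205), np.int32(13), np.int32(26), np.int32(12), np.int32(220)), (np.int32(201), np.int32(39), np.int32(21), np.int32(6), np.int32(91)), (np.int32(191), np.int32(94), np.int32(73), np.int32(79), np.int32(2549)), (np.int32(422), np.int32(115), np.int32(5), np.int32(4), np.int32(16)), (np.int32(415), np.int32(129), np.int32(11), np.int32(31), np.int32(211)), (np.int32(263), np.int32(232), np.int32(7), np.int32(8), np.int32(40)), (np.int32(264), np.int32(245), np.int32(10), np.int32(35), np.int32(170)), (np.int32(271), np.int32(281), np.int32(4), np.int32(6), np.int32(18))]
```

View pics/f_scene.png

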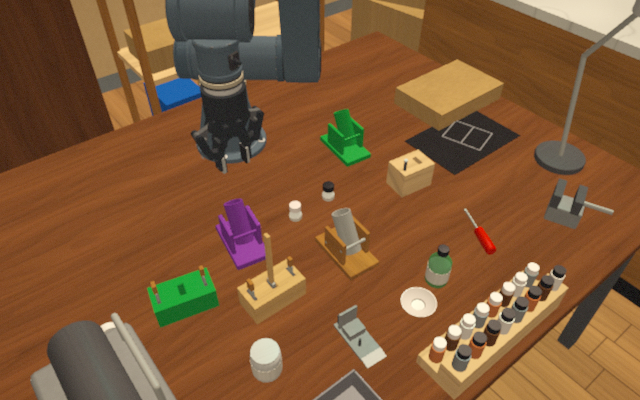

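The brush top is at z = 0.210, which is slot floor 0.010 plus 0.200, so it is home, and it stands upright at (270,260). The before-and-after comparison shows changes only at the arm, the caddy well and the slot. Handing in.

```bash
python3 -c "
from station import workorder; print(workorder.sign_off())"
```

```text
the job is handed in; nothing more can be done
None
```

I took the brush from the caddy, scrubbed the cup with three full strokes, and left the brush seated in the drying block's slot. I handed the job in at about 23.6 s; the sign-off reports no verdict.

- **Getting the 30° lean:** the moves offer no tool tilt, so I let the brush pivot in a soft 20 N grip. I leaned it against the caddy's well rim and later straightened it against the block's front face. Both took about 3–4 N.
- **Strokes:** I felt the strainer at about 79 mm depth. The three presses were about 3 N each, and each up-stroke stopped with the tip an estimated 5 mm inside the mouth. The very first descent started from a stop about 10 mm inside.
- **Seating:** the brush was pressed on the slot floor with about 2 N, eased back 2 mm, then released.

**Last checks:** the brush stands within about 0.6° of vertical. Its top is at z = 0.210 m, which matches the slot floor (0.010) plus its 200 mm length. The scene picture changed only at the arm, the caddy well and the slot, and the gripper is clear of everything.

**What disagreed:**
- The pictures put the bristle tip about 3 mm further from the grip point than the nominal 166 mm, so I used 169 mm for the later depths.
- The depth camera had put the strainer at about 81 mm, about 2 mm deeper than I felt.
- The camera fits disagreed by 1–2 mm, within calibration.

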